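Pin and clip the sediment corer's coupling

TASK

Get the sediment corer on the bench ready for use: push the clevis pin fully home through the coupling, then take the larger hairpin clip out of the spares block and press it down through the pin's cross hole until its sprung leg snaps round the shank and hugs it, and leave it there. The pin was left turned, so feel for the hole; keep the force between clip and pin, and on the pin, under 20 N so that nothing is bent, and do not disturb the small clip, the jar or the dish.

Things in the scene. Friction and masses are not known exactly. Their poses are not given: they have to be found in the camera images.
- corer: Hand sediment corer lying in two grey rests, fixed; origin on the bench under the pin's bore. y axis along the rod (clear core tube to -y, T handle to +y), axis 85 mm up. Socket 48 dia; two bosses 34 dia for the pin end 28 mm either side of the rod's axis, along +x and -x. Carry the clip over its 82 dia core head (top 126 mm up) and the clamps of the rests (134 mm).
- pin: Steel clevis pin in the corer's bosses, origin where it crosses the rod's axis when home, x from head to drilled end. Head 30 dia x 8 mm, on the robot's side (-x). Shank 20 dia. Home: head against the boss, 19 mm of shank stands out beyond the other boss. The drilled end can be turned about x (friction 0.03 N m); this pose does not tell that turn.
- pin_slide (a joint): How far the pin still stands out to -x, m: 0 is home (hard stop), starts at 0.015 to 0.028. Sliding friction about 4 N.
- pin_head (a point): Centre of the outer face of the pin's head: push here towards the pin's +x.
- pin_hole (a point): Middle of the cross hole, on the pin's axis, 37 mm from the pin's origin. Hole 6.6 mm, mouth about 9 mm, hidden until the pin is home. This pose is without the turn: the end was left turned 0.5 to 0.75 rad, so the upper mouth lies 5 to 7 mm from the crown towards the T handle (+y here). The clip's tip set in the mouth and drawn sideways with 3 to 6 N turns it upright.
- clip: Larger hairpin (R) clip, bent from 5 mm steel wire, 97 mm long, about 36 g. Origin: the point that lies on the pin's axis when it hugs the shank. z along the straight leg up to the loop, x towards the sprung leg, y normal to its flat plane, which ends square to the pin. It starts upright in a slot of the block, its top about 39 mm above the block.
- clip_tip (a point): Tip of the clip's straight leg (x = 0), 44.5 mm below the clip's origin; the leg is 5 mm thick and ends in a ball of 4 mm.
- clip_loop (a point): Middle of the clip's oval loop, 37 mm above and 8.5 mm to the x side of the clip's origin. The loop is 22 mm wide over the wire; its straight parallel sides (31 to 42 mm above the origin) suit a grip across it.
- leg_spring (a joint): Opening of the clip's sprung leg, rad; 0 at rest. It must open about 0.1 to pass the shank (2.4 N m per rad, a push of about 5 N on the clip), then falls back near 0 as its bow hugs the shank; there its neck meets the shank, a hard stop: 5 N is enough. The clip wedges: a push of 12 N there, or a few N of side load on the loop, makes 20 N in the hole.
- block: White plastic spares block 72 x 170 x 66 mm, fixed, origin under its centre. Two slots 7.5 x 23.5 mm, 58 mm deep, along its y axis at y = -42 and +42 mm hold the two clips; a spare pin's head shows between.
- small_clip: Smaller hairpin clip of 4 mm wire, 76 mm long, in the other slot; axes as the larger one. Leave it.
- jar: Glass sample jar with metal lid, 66 dia x 96 mm, origin under its centre. Leave it.
- dish: White china dish, 90 dia x 16 mm, origin under its centre. Leave it.

How it is judged (in metres and radians):
On the way, in this order (a step that is already met when the one before it is completed fails the run):
1. the clevis pin is pushed home (value of joint pin_slide below 0.0025 m), for 0.2 s.
2. the clip's straight leg has come through the pin's cross hole (z of clip_tip in the frame of pin_hole below -0.01 m and x of clip_tip in the frame of pin_hole between -0.004 and 0.004 m and y of clip_tip in the frame of pin_hole between -0.0105 and 0.0105 m), for 0.05 s.
At the end, for the whole second after the job is handed in: The pin is home (within 4 mm), the larger clip's origin lies within 3 mm of the cross hole's middle along each of its axes, its plane square to the pin within 0.2 rad, its sprung leg back within 0.05 rad of rest, and the clip is still (value of joint pin_slide below 0.004 m and x of clip in the frame of pin_hole between -0.003 and 0.003 m and y of clip in the frame of pin_hole between -0.003 and 0.003 m and z of clip in the frame of pin_hole between -0.003 and 0.003 m and value of joint leg_spring below 0.05 rad and angle between the y axis of clip and the x axis of pin_hole, either way round below 0.2 rad and linear speed of clip below 0.02 m/s); the robot touches nothing.
It fails at once if the clip and the pin are pressed together with more than 20 N (contact force between clip and pin above 20 N).
It fails at once if the robot presses on the pin with more than 20 N (contact force between the arm and pin above 20 N).
It fails at once if the small clip is moved out of place (distance of small_clip from where it was at the start of the episode above 0.02 m).
It fails at once if the jar is moved (distance of jar from where it was at the start of the episode above 0.03 m).
It fails at once if the dish is moved (distance of dish from where it was at the start of the episode above 0.03 m).
It also fails if it takes over 72 s, if anything falls off the work surface, if the arm or the gripper's body presses on something with over 40 N, if the wrist force passes 120 N, or if a joint passes its speed limit or range.

ROBOT

A 7-joint arm with a two-finger parallel gripper is mounted at the origin on the work surface. World frame = base frame: x ahead of the robot, y to its left, z up, the work surface at z = 0. Lengths are in m, angles in degrees, forces in N, time in s.
With the tool pointing down it reaches from about 0.425 to 0.875 m from the base axis. Payload 4.7 kg.
Tool frame: the origin (TCP) lies midway between the tips of the shut fingers; the grasp point (between the pads) lies env.grip_point_offset behind it (env.grip_point_offset is the distance from the TCP to the grasp point, in m); z points along the fingers, y is the line along which they close (so a half turn about z gives the same grasp; the last joint's range is limited). The gripper opens to 87 mm and grips with 3 to 60 N. Pads are 19 mm wide; open, the fingers measure 117 mm over their backs; the gripper's body (75 mm by 190 mm) begins 51 mm behind the grasp point.
Start: joints at [-75.911, 18.392, -4.016, 83.108, 1.295, 78.541, -3.26], TCP at [0.149, 0.633, 0.187] pointing down, gripper open.
Joint ranges: [-163.93, 163.93], [-17.29, 119.83], [-79.2, 71.16], [3.27, 140.29], [-89.18, 269.18], [5.43, 117.66], [-154.24, 154.24]. Speed limits (degrees/s): [147.25, 147.25, 180, 180, 180, 180, 180].

INTERFACE

Orientations are given as [roll, pitch, yaw] about the fixed x, y, z axes, in that order (R = Rz(yaw) Ry(pitch) Rx(roll)).
In Python, from cell import env gives the robot as it stands.
- The arm moves only by the shell command python3 -m creep 'ROWS' [FORCE]. ROWS is a JSON object of lists of equal length, an entry for each row: "translation": the shift along the tool's x, y, z in units of 0.08 m (1.0 is 0.08 m), a list of three; "turn": the turn, a rotation vector about the tool's x, y, z in units of 180 degrees (1.0 is 180 degrees), a list of three; "grip": the opening, from 0 (shut) to 1 (fully open). In form: {"translation": [[x, y, z], ...], "turn": [[ax, ay, az], ...], "grip": [grip, ...]}. A call has 1 to 5 rows; each row shifts and turns the commanded pose from where the row before left it, along the tool's axes as they then stand; what a row does not reach is not made up. A row lasts 1/8 s, in which the tool goes at most 62.5 mm and 10.7 degrees, less where a joint would pass 70% of its speed; a pose out of reach is approached as far as the arm can. A call with a number of a shift or a turn outside -1 to 1 is refused whole. A call with a gripper value outside its range is refused whole. The fingers move at their own pace and stop on an object; FORCE is the grip in N (left out, the last holds). Time passes only in rows, so rows that do not move let the fingers close. It gives the time, the measured TCP pose, the force, the opening and the grip force at its end, in the units of the state.
- env.get_obs(): the state, without advancing time (a new reading comes with each control period).
- env.read_camera(name): name is "scene" or "top" or "wrist"; returns a dict with "frame" (384x512x3 uint8, red, green, blue), "z_map" (384x512 float32, m along the optical axis (not along the pixel's ray), 0 where there is no reading), "K" (3x3 intrinsics, pixels), "rvec" (rotation vector, rad) and "tvec" (3), from world to camera coordinates, as OpenCV has them. Camera axes: x right, y down, z forward; pixel columns grow to the right and rows downward; lengths in m; the calibration is good to about 2 mm. The wrist camera is an equidistant fisheye: a pixel r from the principal point sees the ray r / f radians off the axis. A picture is of the moment at which its call begins.
- env.sign_off(): hands the job in; it is judged then, once.
The state is a dict: "time_s": time; "qpos": joint angles; "joint_velocities": joint speeds; "effort": joint torques, N m; "tool_pos": TCP position; "tool_rot": TCP orientation; "force": force on the tool from outside, world axes, zero at the start; "wrist_torque": the same for the moment, N m; "grip_width": finger opening in m; "grasp_force": force on a finger pad.
Only numpy, scipy, OpenCV 4.12 (cv2) and the standard library are available. Lean on these libraries where they do the work, as an engineer would, in place of code of your own. Each camera call takes 0.05 s, during which the arm holds its last target. There are 200 camera calls.

## Working session

There is one attempt and no reset: what is moved stays moved. The work goes in short steps, Python scripts to look and compute and a shell command to move; the robot and the scene stay as the last step left them, time stands still between calls to the robot, and variables do not carry over. Pictures are saved under pics/ and viewed, at most 10 in all, crops included, and the job is handed in when it is done.

```bash
mkdir -p pics; ls; cat > h.py <<'E'
import numpy as np, cv2
from cell import env
from scipy.spatial.transform import Rotation as R
def cam(n):
    c=env.read_camera(n); c['R']=cv2.Rodrigues(np.array(c['rvec'],float))[0]; c['t']=np.array(c['tvec'],float); c['K']=np.array(c['K'],float); c['n']=n; return c
def ray(c,u,v):
    K=c['K']; x=(u-K[0,2])/K[0,0]; y=(v-K[1,2])/K[1,1]
    if c['n']=='wrist':
        r=np.hypot(x,y); d=np.array([x/r*np.sin(r),y/r*np.sin(r),np.cos(r)]) if r>1e-9 else np.array([0,0,1.])
    else: d=np.array([x,y,1.])
    return -c['R'].T@c['t'], c['R'].T@d
def onz(c,u,v,z):
    o,d=ray(c,u,v); return o+d*(z-o[2])/d[2]
def cloud(c):
    h,w=c['z_map'].shape; K=c['K']; u,v=np.meshgrid(np.arange(w),np.arange(h)); x=(u-K[0,2])/K[0,0]; y=(v-K[1,2])/K[1,1]; z=c['z_map']
    if c['n']=='wrist':
        r=np.hypot(x,y)+1e-9; s=np.tan(r)/r; x=x*s; y=y*s
    P=np.stack([x*z,y*z,z],-1); P=(P-c['t'])@c['R']; P[z==0]=np.nan; return P
def proj(c,p):
    q=c['R']@np.array(p)+c['t']; K=c['K']
    x,y=q[0]/q[2],q[1]/q[2]
    if c['n']=='wrist':
        r=np.hypot(x,y); th=np.arctan2(np.hypot(q[0],q[1]),q[2]); x,y=x/r*th,y/r*th
    return K[0,0]*x+K[0,2],K[1,1]*y+K[1,2]
def save(im,n): cv2.imwrite('pics/'+n,im[...,::-1])
E
python3 - <<'E'
from h import *
o=env.get_obs(); print({k:np.round(v,4) for k,v in o.items()}, env.grip_point_offset)
a=cam('scene');b=cam('top')
for c in (a,b): print(c['n'],c['K'].round(1).tolist(),(-c['R'].T@c['t']).round(3),c['R'].round(2).tolist())
im=np.hstack([a['frame'],b['frame']]); save(a['frame'],'s0.png'); save(b['frame'],'t0.png')
np.savez('c0.npz',s=cloud(a),t=cloud(b),si=a['frame'],ti=b['frame'])
E
```

```text
pics
{'time_s': np.float64(0.0), 'qpos': array([-75.9107,  18.4385,  -4.0152,  83.1765,   1.2948,  78.54  ,
        -3.2616]), 'joint_velocities': array([-0.0254, -0.0251,  0.0825, -0.0203,  0.0596, -0.0622, -0.1278]), 'effort': array([ 9.00000e-04, -4.91294e+01, -4.03600e-01, -3.12526e+01,
       -6.41000e-02,  4.37000e-02,  2.00000e-04]), 'tool_pos': array([0.1492, 0.632 , 0.1855]), 'tool_rot': array([-1.798903e+02,  5.700000e-03,  1.667185e+02]), 'force': array([ 0.3903, -0.0805, -0.6357]), 'wrist_torque': array([0.0253, 0.0102, 0.0119]), 'grasp_force': np.float64(0.0), 'grip_width': np.float64(0.0872)} 0.0187
scene [[383.7, 0.0, 254.6], [0.0, 383.7, 196.3], [0.0, 0.0, 1.0]] [ 1.218 -0.385  0.577] [[0.46, 0.89, 0.01], [0.46, -0.22, -0.86], [-0.76, 0.4, -0.51]]
top [[357.8, 0.0, 264.8], [0.0, 357.8, 190.6], [0.0, 0.0, 1.0]] [ 0.361 -0.038  0.875] [[0.16, -0.99, -0.0], [-0.96, -0.16, -0.22], [0.22, 0.04, -0.98]]
```

View pics/s0.png

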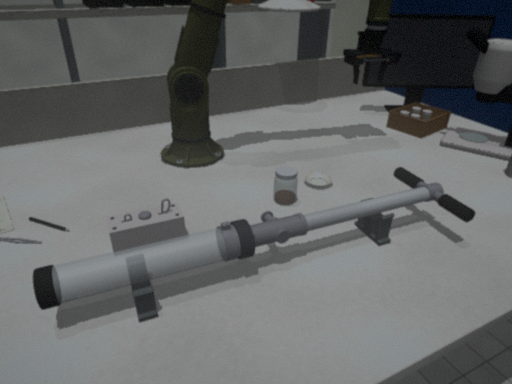

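View pics/t0.png

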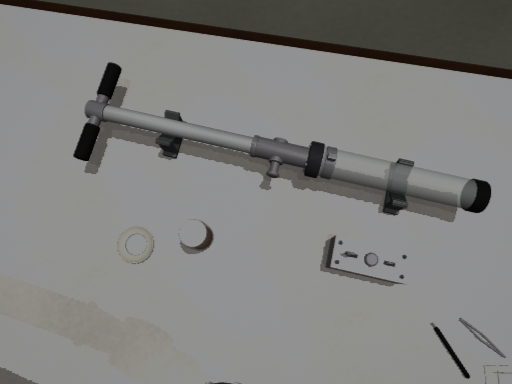

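The scene view shows the corer, with the pin head at about (268,216), and the block with the larger clip at (166,206) and the small one at (127,217). In the top view the head is at (273,172), the boss at (280,143), the larger clip at (351,255), the small one at (390,264), the jar at (194,234) and the dish at (136,244).

```bash
python3 - <<'E'
from h import *
d=np.load('c0.npz'); t=d['t'];s=d['s']; ti=d['ti']
# rod axis: slender rod points in top, cols 110-250
def fitaxis(P):
    m=P.mean(0); u=np.linalg.svd(P[:,:2]-m[:2],full_matrices=False)[2][0]; return m,u
sub=t[100:200,185:250].reshape(-1,3); 
sub=sub[(sub[:,2]>0.07)&(sub[:,2]<0.12)]; m,u=fitaxis(sub); print('rod',len(sub),m.round(4),u.round(4),np.nanmax(sub[:,2]))
sub=t[100:200,110:250].reshape(-1,3); sub=sub[sub[:,2]>0.085]; m,u=fitaxis(sub); print('rod2',len(sub),m.round(4),u.round(4),np.degrees(np.arctan2(u[1],u[0])))
c=cam('top')
for nm,(u0,u1,v0,v1,z0,z1) in dict(head=(258,290,160,185,.05,.13),socket=(250,320,130,165,.1,.13),bossfar=(270,292,132,146,.05,.13),block=(325,412,230,290,.055,.075),clipL=(338,362,245,262,.075,.13),clipS=(380,400,255,270,.07,.12)).items():
    P=t[v0:v1,u0:u1].reshape(-1,3); P=P[(P[:,2]>z0)&(P[:,2]<z1)]
    if len(P): print(nm,len(P),P.mean(0).round(4),P.min(0).round(4),P.max(0).round(4), cv2.minAreaRect((P[:,:2]*1000).astype(np.float32)))
for nm,(u0,u1,v0,v1,z0,z1) in dict(clipL=(150,185,190,222,.075,.13),clipS=(118,136,205,222,.072,.12),head=(255,280,205,225,.06,.12),block=(105,190,195,245,.06,.07)).items():
    P=s[v0:v1,u0:u1].reshape(-1,3); P=P[(P[:,2]>z0)&(P[:,2]<z1)]
    if len(P): print('S',nm,len(P),P.mean(0).round(4),P.min(0).round(4),P.max(0).round(4), cv2.minAreaRect((P[:,:2]*1000).astype(np.float32)))
im=ti[110:290,240:420]; save(cv2.resize(im,None,fx=3.3,fy=3.3,interpolation=2),'t1.png')
sc=cam('scene')['frame'][175:275,95:320]; save(cv2.resize(sc,None,fx=3.5,fy=3.5,interpolation=2),'s1.png')
E
```

```text
rod 1079 [0.6406 0.1221 0.0999] [-0.0817 -0.9967] 0.10815780088453275
rod2 2266 [0.647  0.2121 0.1005] [-0.0704 -0.9975] -94.03804649290038
head 223 [ 0.5941 -0.0214  0.0931] [ 0.5738 -0.0511  0.0744] [ 0.6141 -0.0021  0.1049] ((593.8880004882812, -26.664918899536133), (40.174461364746094, 49.08296585083008), 0.2159121334552765)
socket 1250 [ 0.6324 -0.0392  0.1097] [ 0.6055 -0.1155  0.1   ] [0.6657 0.0465 0.129 ] ((634.156005859375, -34.39965057373047), (60.12379455566406, 160.9884033203125), 1.3283374309539795)
bossfar 139 [ 0.6515 -0.0207  0.1033] [ 0.6385 -0.0485  0.091 ] [0.6638 0.0012 0.1114] ((653.8504638671875, -23.447690963745117), (24.581884384155273, 47.92181396484375), 8.627766609191895)
block 2437 [ 0.4264 -0.2615  0.0664] [ 0.3867 -0.3484  0.055 ] [ 0.4676 -0.1753  0.075 ] ((427.0500793457031, -261.9153137207031), (171.10031127929688, 72.25093841552734), 86.73693084716797)
clipL 26 [ 0.4294 -0.2092  0.0987] [ 0.4271 -0.2189  0.0774] [ 0.4322 -0.2     0.1046] ((430.0440979003906, -209.5410614013672), (19.133419036865234, 4.699006080627441), 85.60865020751953)
clipS 17 [ 
[... 243 characters left out ...]
0.4354 -0.2025  0.1045] ((432.4217834472656, -213.24215698242188), (6.792174816131592, 21.462112426757812), 3.799633264541626)
S clipS 20 [ 0.4271 -0.3017  0.0789] [ 0.4245 -0.3095  0.0727] [ 0.43   -0.2935  0.085 ] ((427.1861267089844, -301.4900817871094), (5.41942024230957, 16.101734161376953), 0.7093096971511841)
S head 206 [ 0.6104 -0.0297  0.1007] [ 0.578  -0.0704  0.0768] [ 0.6461 -0.0044  0.1114] ((607.91455078125, -31.384323120117188), (51.1074104309082, 71.58861541748047), 59.527252197265625)
S block 1260 [ 0.4349 -0.2679  0.0661] [ 0.387  -0.3502  0.06  ] [ 0.4704 -0.1774  0.07  ] ((428.17718505859375, -263.86956787109375), (170.1412811279297, 77.54055786132812), 87.54890441894531)
```

View pics/t1.png

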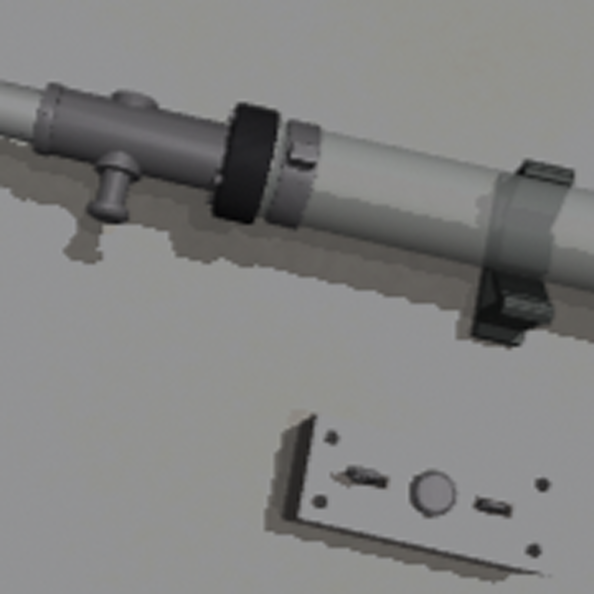

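View pics/s1.png

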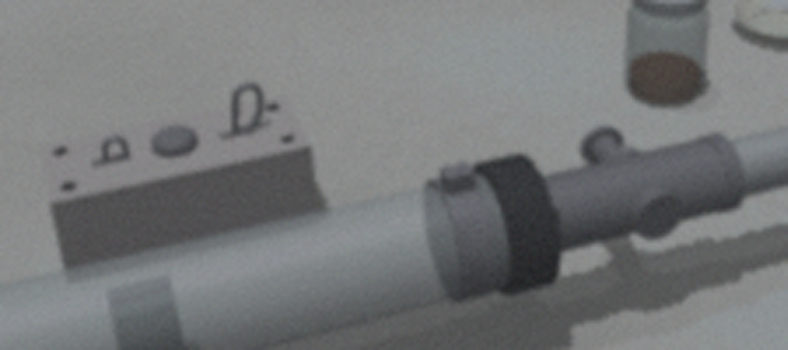

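The crops show the pin's head face centred at about top (272,174) / scene (268,216), and the far boss end at about top (281,140) / scene (284,236). The big loop's straight side appears to be on the −y side (left in scene), with the sprung side towards the handle. I'll triangulate these points and then start moving.

```bash
cat >> h.py <<'E'
def tri(r1,r2):
    (o1,d1),(o2,d2)=r1,r2; d1=d1/np.linalg.norm(d1); d2=d2/np.linalg.norm(d2)
    A=np.stack([d1,-d2],1); s=np.linalg.lstsq(A,o2-o1,rcond=None)[0]; p,q=o1+s[0]*d1,o2+s[1]*d2
    return (p+q)/2, np.linalg.norm(p-q)
E
python3 - <<'E'
from h import *
a=cam('scene');b=cam('top'); t=np.load('c0.npz')['t']
for nm,pt,ps in [('headface',(272.4,174.2),(267.6,215.9)),('bossfar',(281,139.7),(284.1,236.4)),('looptop',(351,254),(166.5,200))]:
    p,e=tri(ray(b,*pt),ray(a,*ps)); print(nm,p.round(4),round(e,4))
print('head on z.085',onz(b,272.4,174.2,.085).round(4),'scene',onz(a,267.6,215.9,.085).round(4))
# rod axis from whole rod incl. tube, by silhouettes at z-slices: top-crown points
for nm,(u0,u1,v0,v1,zmin) in dict(rodL=(115,160,100,140,.09),rodR=(190,248,110,160,.09),sock=(255,305,125,170,.1),tube=(335,385,140,200,.1)).items():
    P=t[v0:v1,u0:u1].reshape(-1,3);P=P[P[:,2]>zmin]; 
    h=np.nanpercentile(P[:,2],97); print(nm,len(P),P[:,:2].mean(0).round(4),h.round(4))
P=t[248:270,362:382].reshape(-1,3); print('spare head',P[P[:,2]>.07].mean(0).round(4),np.nanmax(P[:,2]))
P=t[215:250,175:215].reshape(-1,3);print('jar',P[P[:,2]>.08].mean(0).round(3))
E
```

```text
headface [ 0.5792 -0.016   0.0857] 0.0029
bossfar [ 0.6646 -0.0227  0.0866] 0.0024
looptop [ 0.4287 -0.2096  0.0981] 0.0045
head on z.085 [ 0.5787 -0.0173  0.085 ] scene [ 0.5787 -0.014   0.085 ]
rodL 689 [0.6547 0.3143] 0.1066
rodR 897 [0.6413 0.1184] 0.1062
sock 861 [ 0.6329 -0.024 ] 0.1111
tube 1318 [ 0.6178 -0.2055] 0.1209
spare head [ 0.4269 -0.2613  0.0748] 0.07900231696613225
jar [0.417 0.133 0.097]
```

```bash
python3 -m creep '{"translation":[[0,-0.6,0],[0,-0.75,0],[0,-0.75,0],[0,-0.75,0],[0,-0.75,0]],"turn":[[0,0,-0.057],[0,0,0],[0,0,0],[0,0,0],[0,0,0]],"grip":[0,0,0,0,0]}' 20
```

```text
time_s: 0.92
tool_pos: [0.1256, 0.3444, 0.1866]
tool_rot: [180.0, 0.0, 177.0]
force: [1.0, 0.5, 1.0]
grip_width: 0.0451
grasp_force: 0.0
```

```bash
python3 -m creep '{"translation":[[-0.6,-0.47,0],[-0.6,-0.47,0],[-0.6,-0.47,0],[-0.6,-0.47,0],[-0.6,-0.47,0]],"turn":[[0,0,0],[0,0,0],[0,0,0],[0,0,0],[0,0,0]],"grip":[0,0,0,0,0]}'; python3 -m creep '{"translation":[[-0.58,-0.47,0],[-0.58,-0.47,0],[-0.58,-0.47,0],[-0.58,-0.47,0],[0,0,0]],"turn":[[0,0,0],[0,0,0],[0,0,0],[0,0,0],[0,0,0]],"grip":[0,0,0,0,0]}'
```

```text
time_s: 1.55
tool_pos: [0.3565, 0.1619, 0.1846]
tool_rot: [-179.4, -0.3, 177.0]
force: [0.9, 1.1, 0.6]
grip_width: 0.0018
grasp_force: 0.0
time_s: 2.17
tool_pos: [0.5344, -0.0012, 0.1843]
tool_rot: [-179.2, -0.3, 176.6]
force: [0.2, -0.4, -0.9]
grip_width: 0.0005
grasp_force: 0.0
```

```bash
python3 -m creep '{"translation":[[0.06,-0.19,0.45],[0,0,0.45],[0,0,0.46],[0,0,0]],"turn":[[0,0,0],[0,0,0],[0,0,0],[0,0,0]],"grip":[0,0,0,0]}'
python3 - <<'E'
from h import *
c=cam('wrist'); save(c['frame'],'w0.png'); print(c['K'].round(1).tolist(),(-c['R'].T@c['t']).round(3))
P=cloud(c); 
for z in (.085,):
    print('expected head px',proj(c,[.5787,-.016,.085]))
E
```

```text
time_s: 2.68
tool_pos: [0.523, -0.0117, 0.0738]
tool_rot: [-179.3, -0.7, 177.0]
force: [-0.9, 0.3, 0.9]
grip_width: 0.0005
grasp_force: 0.0
[[297.3, 0.0, 254.3], [0.0, 297.3, 192.8], [0.0, 0.0, 1.0]] [ 0.443 -0.005  0.273]
expected head px (np.float64(252.01613721728674), np.float64(293.2887427962859))
```

View pics/w0.png

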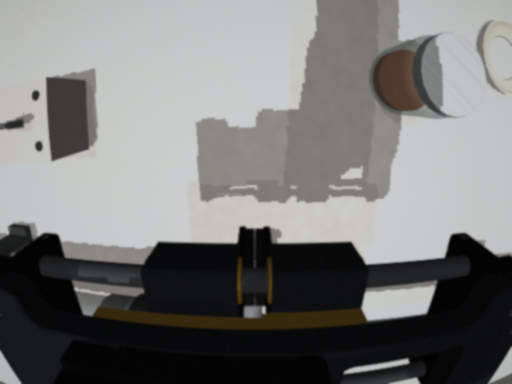

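The wrist view shows the shut fingers at (255,260), and the head is hidden behind them. The block is at the left with the clip at (15,124), the jar at (450,75) clear of the hand. Now I'll creep up to the head.

```bash
python3 -m creep '{"translation":[[-0.2,-0.04,0],[-0.2,0,0],[-0.04,0,0],[0,0,0]],"turn":[[0,0,0],[0,0,0],[0,0,0],[0,0,0]],"grip":[0,0,0,0]}'
python3 -m creep '{"translation":[[-0.03,0,0],[-0.03,0,0],[-0.03,0,0]],"turn":[[0,0,0],[0,0,0],[0,0,0]],"grip":[0,0,0]}'
python3 -m creep '{"translation":[[-0.03,0,0],[-0.03,0,0],[-0.03,0,0]],"turn":[[0,0,0],[0,0,0],[0,0,0]],"grip":[0,0,0]}'
```

```text
time_s: 3.22
tool_pos: [0.5619, -0.0177, 0.0767]
tool_rot: [-179.4, -0.3, 177.0]
force: [-0.4, -0.7, 0.3]
grip_width: 0.0002
grasp_force: 0.0
time_s: 3.6
tool_pos: [0.5684, -0.018, 0.076]
tool_rot: [-179.4, -0.4, 177.0]
force: [0.6, -0.1, -0.5]
grip_width: 0.0002
grasp_force: 0.0
time_s: 3.98
tool_pos: [0.5757, -0.0184, 0.0759]
tool_rot: [-179.4, -0.4, 177.0]
force: [0.6, -0.5, -0.1]
grip_width: 0.0005
grasp_force: 0.0
```

```bash
python3 -m creep '{"translation":[[-0.02,0,0],[-0.02,0,0]],"turn":[[0,0,0],[0,0,0]],"grip":[0,0]}'
python3 -m creep '{"translation":[[-0.02,0,0],[-0.02,0,0]],"turn":[[0,0,0],[0,0,0]],"grip":[0,0]}'
python3 -m creep '{"translation":[[-0.02,0,0],[-0.02,0,0]],"turn":[[0,0,0],[0,0,0]],"grip":[0,0]}'
```

```text
time_s: 4.22
tool_pos: [0.5788, -0.0186, 0.0758]
tool_rot: [-179.4, -0.4, 177.0]
force: [0.1, -0.1, 0.5]
grip_width: 0.0003
grasp_force: 0.0
time_s: 4.47
tool_pos: [0.582, -0.0187, 0.0759]
tool_rot: [-179.4, -0.4, 177.0]
force: [-0.1, 0.8, -0.5]
grip_width: 0.0005
grasp_force: 0.0
time_s: 4.72
tool_pos: [0.5852, -0.0189, 0.0758]
tool_rot: [-179.4, -0.4, 177.0]
force: [0.6, 0.3, 0.2]
grip_width: 0.0004
grasp_force: 0.0
```

```bash
python3 - <<'E'
from h import *
a=cam('scene');im=a['frame'][180:270,215:340]; save(cv2.resize(im,None,fx=5,fy=5,interpolation=2),'s2.png')
E
```

```text
(no output)
```

View pics/s2.png

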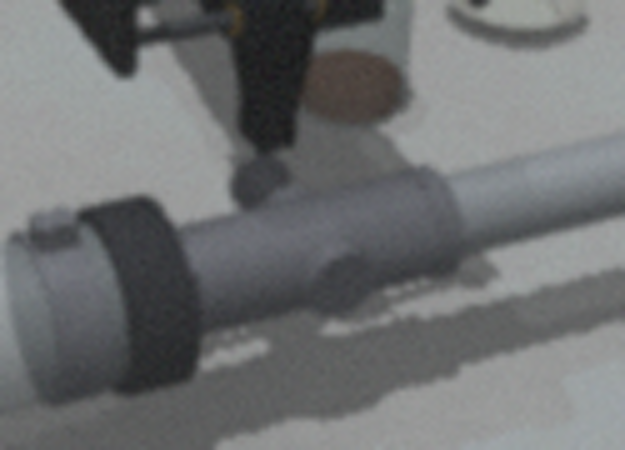

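```bash
python3 - <<'E'
from h import *
a=cam('scene');b=cam('top')
tp=np.array([.5852,-.0189,.0758])
print([(np.array(proj(a,tp+[0,0,z]))-[215,180])*5 for z in (0,.03)], proj(b,tp))
t=cloud(b)
P=t[155:190,255:295]; print(np.round(P[...,2]*1000)[::3,::3].astype(int)); print(np.round(P[...,0]*1000)[::3,::3].astype(int))
print(np.mean(b['frame'][155:190,255:295],2)[::3,::3].astype(int))
im=b['frame'][125:200,230:330]; save(cv2.resize(im,None,fx=6,fy=6,interpolation=2),'t2.png')
E
```

```text
[array([259.84737223, 205.8470058 ]), array([261.88589609, 151.12924107])] (np.float64(273.4702310943169), np.float64(172.7144410677416))
[[                 588                  586                  585
                   583                  581                  578
                   576                  574                  569
                   566                  560                  555
                   540                  283]
 [                 588                  587                  585
                   584                  583                  580
                   576                  574                  569
                   564                  560                  552
                   536                  283]
 [                 589                  588                  586
                   585                  583 -9223372036854775808
                   578                  575                  570
                   566                  558                  552
                   284                  285]
 [                 591                  589    
[... 6428 characters left out ...]
  58  57  56  53  51  49  48  44  41  35  23  18]
 [ 61  60  57  56  54  52  51  49  46  44  39  34  20  18]
 [ 60  59  57  55  55  52  51  50  46  42  38  31  15  19]
 [ 60  57  56  55  54  50  49  47  45  41  36  29   3   3]
 [ 59  58  55  55  52  51  49  47  43  40  34  59  81  17]
 [ 59  57  55  54  52  51  49  47  43  39  33  44  45  62]
 [ 58  57  55  54  51  50  48  43  42  39  31  83  50  51]
 [ 58  56  55  53  50  49  48  44  42  37  28 116 118 116]
 [ 58  55  55  53  51  49  47  42  40  35  84 193 117 116]
 [ 57  55  54  52  50  49  45  43  37  33 100 115 116 116]
 [ 56  55  53  51  50  48  45  42  37  30 131 131 115 181]]<stdin>:6: RuntimeWarning: invalid value encountered in cast
```

View pics/t2.png

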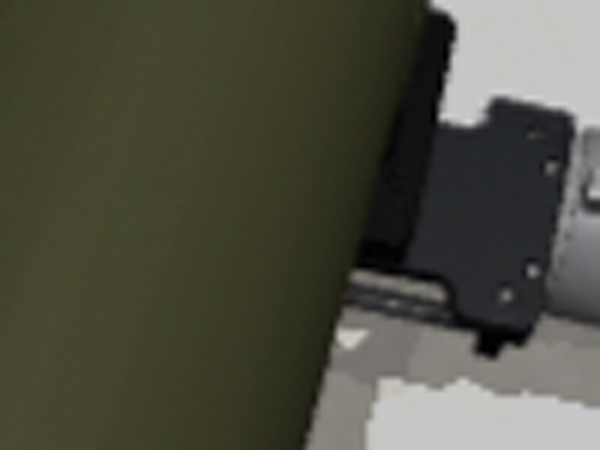

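The scene view shows the finger just behind the head at (260,182) in the crop, and the head has not moved yet. In the top view the arm hides the head. I'll keep creeping.

```bash
for i in 1 ; do python3 -m creep '{"translation":[[-0.02,0,0],[-0.02,0,0]],"turn":[[0,0,0],[0,0,0]],"grip":[0,0]}'
python3 -m creep '{"translation":[[-0.02,0,0],[-0.02,0,0]],"turn":[[0,0,0],[0,0,0]],"grip":[0,0]}'; done | grep -E "pos|force"
python3 - <<'E'
from h import *
a=cam('scene');im=a['frame'];d=np.load('c0.npz')['si']
def blob(f):
    g=cv2.GaussianBlur(f[200:232,250:300].mean(2),(3,3),0); return np.round(g[::2,::3]).astype(int)
g0,g1=d[205:228,258:282].mean(2),im[205:228,258:282].mean(2)
print(g0[::2,::2].astype(int)); print(g1[::2,::2].astype(int))
E
```

```text
tool_pos: [0.5884, -0.019, 0.0758]
force: [0.1, -0.1, -0.7]
grasp_force: 0.0
tool_pos: [0.5916, -0.0192, 0.0758]
force: [0.5, 0.1, -0.3]
grasp_force: 0.0
[[143 147 144 143 143 145 142 142 143 145 140 113]
 [141 142 142 142 143 143 143 142 143 144 141 142]
 [141 143 144 141 144 142 143 143 140 144 142 142]
 [144 141 142 134 109 103 115 138 143 146 142 140]
 [145 144 119  87  75  76  70 102 144 145 143 142]
 [142 132  82  74  93 101  91  82 137 141 146 143]
 [145 121  69  78  91  97 101  99 108 120 136 129]
 [142 132  68  67  78  89  94  97  92  88  94  97]
 [144 138 107  73  79  88  89  96  93  96  97 103]
 [112 102  96  97  98  98  98 101 101 102 101 104]
 [ 95  98 101 100 102 102 102 100 102 101 102 102]
 [104 101  98 104 102 102 102 102 100  97  98  96]]
[[140 101  92  50  32  33  37  38  30  88  95  88]
 [146 123  95  58  33  37  36  36  38  88  94  95]
 [146 144 113  90  47  37  37  36  44  88  91  94]
 [149 148 127  89  65  40  46  68  73  93  95  94]
 [158 147  82  65  67  62  59  80  96  95  94  92]
 [156 142  73  62  70  66  65  66  93  95  94  94]
 [159 131  63  60  65  67  67  73  76  80  90  95]
 [158 146  72  61  63  66  72  88  90  87  92  93]
 [154 152 107  71  77  88  90  94 100  98 101  99]
 [117 107  99  97 102 101  99 100 101 102 103 104]
 [100 105 108 110 107 102 104 105 102 107 104 105]
 [109 113 111 108 113 110 104 103 103 104 100 101]]
```

```bash
python3 - <<'E'
from h import *
np.set_printoptions(linewidth=200)
a=cam('scene');P=cloud(a)
for v in range(196,228,2):
    print(v,[tuple((P[v,u]*1000).round().astype(int)) if P[v,u,0]==P[v,u,0] else None for u in (262,265,268,271)])
P0=np.load('c0.npz')['s']
print('before')
for v in range(210,226,2):
    print(v,[tuple((P0[v,u]*1000).round().astype(int)) if P0[v,u,0]==P0[v,u,0] else None for u in (262,265,268,271)])
T=np.load('c0.npz')['t']
print('top before')
for v in range(140,186,2):
    print(v,[tuple((T[v,u]*1000).round().astype(int)) if T[v,u,0]==T[v,u,0] else None for u in (268,271,274,277)])
E
```

```text
196 [(np.int64(374), np.int64(84), np.int64(3)), (np.int64(595), np.int64(-32), np.int64(152)), (np.int64(602), np.int64(-28), np.int64(155)), (np.int64(602), np.int64(-21), np.int64(153))]
198 [(np.int64(381), np.int64(80), np.int64(1)), (np.int64(593), np.int64(-30), np.int64(145)), (np.int64(602), np.int64(-28), np.int64(149)), (np.int64(601), np.int64(-20), np.int64(147))]
200 [(np.int64(391), np.int64(74), np.int64(1)), (np.int64(590), np.int64(-29), np.int64(138)), (np.int64(604), np.int64(-29), np.int64(146)), (np.int64(602), np.int64(-20), np.int64(142))]
202 [(np.int64(398), np.int64(70), np.int64(0)), (np.int64(589), np.int64(-28), np.int64(132)), (np.int64(601), np.int64(-27), np.int64(139)), (np.int64(601), np.int64(-20), np.int64(137))]
204 [(np.int64(410), np.int64(64), np.int64(2)), (np.int64(587), np.int64(-27), np.int64(125)), (np.int64(603), np.int64(-28), np.int64(135)), (np.int64(602), np.int64(-20), np.int64(132))]
206 [(np.int64(419), np.int64(59), np.int64(1)), (np.int64(587), np.int64(-27), np.int64(120)), (np.int64(601), np.int64(-27), np.int64(128)), (np.int
[... 6976 characters left out ...]
4(1)), (np.int64(591), np.int64(-13), np.int64(1)), (np.int64(593), np.int64(-21), np.int64(1)), (np.int64(594), np.int64(-28), np.int64(1))]
180 [(np.int64(586), np.int64(-6), np.int64(-1)), (np.int64(587), np.int64(-14), np.int64(-1)), (np.int64(587), np.int64(-21), np.int64(1)), (np.int64(589), np.int64(-29), np.int64(0))]
182 [(np.int64(580), np.int64(-7), np.int64(1)), (np.int64(582), np.int64(-15), np.int64(-1)), (np.int64(583), np.int64(-22), np.int64(-2)), (np.int64(584), np.int64(-30), np.int64(1))]
184 [(np.int64(575), np.int64(-8), np.int64(0)), (np.int64(577), np.int64(-16), np.int64(-1)), (np.int64(578), np.int64(-23), np.int64(-1)), (np.int64(579), np.int64(-31), np.int64(-3))]
```

```bash
python3 - <<'E'
from h import *
c=cam('wrist'); P=cloud(c); o=env.get_obs(); print(o['tool_pos'],o['tool_rot'],o['qpos'].round(1))
Q=P[40:130,120:300].reshape(-1,3); print('bench z',np.nanmedian(Q[:,2]))
Rt=R.from_euler('xyz',o['tool_rot'],degrees=True).as_matrix()
for p in [(0,0,0),(0,0,-.036),(0,0,-.1)]: print(p,proj(c,o['tool_pos']+Rt@np.array(p)))
for v in (226,230,236,244,252,260): print(v,[(Rt.T@(P[v,u]-o['tool_pos'])*1000).round(1) for u in (240,248,262,268)])
print('zdir cam',c['R'][2])
E
```

```text
[ 0.59157797 -0.0192666   0.07576726] [-179.36835433   -0.35519298  176.97968131] [-23.4  17.1  26.4 100.   -7.6  65.2  92.2]
bench z -0.0003001097135081576
(0, 0, 0) (np.float64(254.0777825689869), np.float64(220.68162350930484))
(0, 0, -0.036) (np.float64(254.0551085518557), np.float64(243.42323016643357))
(0, 0, -0.1) (np.float64(253.99097532131228), np.float64(311.60001812875385))
226 [array([ 11.9,  -8.3, -36.7]), array([  3.4,  -4. , -17.4]), array([  3.8,   5.2, -18.3]), array([ 12.1,   8.2, -37. ])]
230 [array([ 11.9,  -8.1, -42.3]), array([ 10.1,  -3.6, -38.5]), array([ 10.4,   4.7, -38.9]), array([ 11.5,   8. , -41.6])]
236 [array([ 11.5,  -7.7, -49.6]), array([ 10.4,  -3.4, -47.2]), array([ 10.2,   4.5, -46.8]), array([ 12. ,   7.7, -50.5])]
244 [array([ 11.8,  -7.3, -59.8]), array([ 10.5,  -3.2, -57.2]), array([ 10.1,   4.2, -56.5]), array([ 11.3,   7.3, -58.7])]
252 [array([ 12.1,  -6.9, -69.1]), array([ 10.1,  -3. , -65.3]), array([  9.8,   4. , -64.9]), array([ 11.6,   6.9, -68.1])]
260 [array([  37.1,   -4.2, -119.6]), array([  9.6,  -2.9, -72.6]), array([ 10.3,   3.8, -73.7]), array([  36.3,    4.3, -118.3])]
zdir cam [ 0.29106605 -0.02559726 -0.95636046]
```

Both cameras show the visible finger ends about 37 mm behind the reported TCP. Tip z is about 0.112 against a reported 0.076, so the fingers passed over the head. From here on I'll use the camera-based tip: back off, lower by that amount and check the offset.

```bash
python3 -m creep '{"translation":[[0.2,0,0],[0.3,0.02,0],[0.18,0,0],[0,0,0],[0,0,0]],"turn":[[0,0,0],[0,0,0],[0,0,0],[0,0,0],[0,0,0]],"grip":[0,0,0,0,0]}'
python3 - <<'E'
from h import *
o=env.get_obs(); print(o['tool_pos'],o['tool_rot'])
Rt=R.from_euler('xyz',o['tool_rot'],degrees=True).as_matrix()
a=cam('scene'); P=cloud(a); L=(P-o['tool_pos'])@Rt
m=(np.abs(L[...,0])<16)&(np.abs(L[...,0])<.016)&(np.abs(L[...,1])<.02)&(L[...,2]>-.075)&(L[...,2]<.0)
Q=L[m]; print('scene n',len(Q), 'min/max',Q.min(0).round(4),Q.max(0).round(4), np.sort(Q[:,2])[-12:].round(4))
c=cam('wrist'); W=(cloud(c)-o['tool_pos'])@Rt
m=(np.abs(W[...,0])<.016)&(np.abs(W[...,1])<.02)&(W[...,2]>-.075)&(W[...,2]<.015)
Q=W[m]; print('wrist n',len(Q),Q.min(0).round(4),Q.max(0).round(4),np.sort(Q[:,2])[-12:].round(4))
E
```

```text
time_s: 6.15
tool_pos: [0.5381, -0.0147, 0.0764]
tool_rot: [-179.4, -0.3, 177.0]
force: [-0.0, 0.0, 0.5]
grip_width: 0.0007
grasp_force: 0.0
[ 0.53813099 -0.01474815  0.07644502] [-179.37660873   -0.2839243   176.98656262]
scene n 156 min/max [-0.0127 -0.0129 -0.0749] [ 0.0104  0.0109 -0.0363] [-0.0401 -0.0398 -0.0395 -0.0394 -0.0393 -0.0392 -0.039  -0.0377 -0.0377
 -0.037  -0.0366 -0.0363]
wrist n 1057 [ 0.0037 -0.009  -0.075 ] [ 0.0128  0.0092 -0.0348] [-0.0357 -0.0356 -0.0356 -0.0356 -0.0355 -0.0355 -0.0354 -0.0354 -0.0351
 -0.0351 -0.035  -0.0348]
```

```bash
python3 -m creep '{"translation":[[0,-0.03,0.22],[0,0,0.22],[0,0,0],[-0.16,0,0],[0,0,0]],"turn":[[0,0,0],[0,0,0],[0,0,0],[0,0,0],[0,0,0]],"grip":[0,0,0,0,0]}'
python3 -m creep '{"translation":[[-0.03,0,0],[-0.03,0,0],[-0.03,0,0]],"turn":[[0,0,0],[0,0,0],[0,0,0]],"grip":[0,0,0]}'
```

```text
time_s: 6.88
tool_pos: [0.5516, -0.0183, 0.0415]
tool_rot: [-179.4, -0.2, 177.0]
force: [0.4, -0.4, 0.4]
grip_width: 0.0008
grasp_force: 0.0
time_s: 7.25
tool_pos: [0.5571, -0.0185, 0.041]
tool_rot: [-179.4, -0.3, 177.0]
force: [0.2, -0.0, 0.6]
grip_width: 0.0005
grasp_force: 0.0
```

```bash
python3 -m creep '{"translation":[[-0.03,0,0],[-0.03,0,0]],"turn":[[0,0,0],[0,0,0]],"grip":[0,0]}'; python3 -m creep '{"translation":[[-0.03,0,0],[-0.03,0,0]],"turn":[[0,0,0],[0,0,0]],"grip":[0,0]}'
```

```text
time_s: 7.5
tool_pos: [0.5618, -0.0188, 0.0408]
tool_rot: [-179.4, -0.4, 177.0]
force: [-0.5, 0.3, -0.6]
grip_width: 0.0004
grasp_force: 0.0
time_s: 7.75
tool_pos: [0.565, -0.019, 0.0404]
tool_rot: [-179.4, -0.6, 177.0]
force: [-4.5, -1.2, 1.5]
grip_width: 0.0005
grasp_force: 2.2
```

```bash
for r in a; do python3 -m creep '{"translation":[[-0.025,0,0],[-0.025,0,0],[-0.025,0,0]],"turn":[[0,0,0],[0,0,0],[0,0,0]],"grip":[0,0,0]}'; python3 -m creep '{"translation":[[-0.025,0,0],[-0.025,0,0]],"turn":[[0,0,0],[0,0,0]],"grip":[0,0]}'; done | grep -E "pos|^force"
```

```text
tool_pos: [0.5719, -0.0195, 0.0403]
force: [-4.5, -0.3, 0.1]
tool_pos: [0.5762, -0.0198, 0.0404]
force: [-4.7, 0.6, -1.2]
```

```bash
python3 -m creep '{"translation":[[-0.025,0,0]],"turn":[[0,0,0]],"grip":[0]}'| grep -E "pos|^force"; python3 -m creep '{"translation":[[-0.02,0,0]],"turn":[[0,0,0]],"grip":[0]}'| grep -E "pos|^force"; python3 -m creep '{"translation":[[-0.02,0,0]],"turn":[[0,0,0]],"grip":[0]}'| grep -E "pos|^force"
```

```text
tool_pos: [0.5783, -0.0199, 0.0404]
force: [-4.5, -0.4, 0.0]
tool_pos: [0.5799, -0.02, 0.0404]
force: [-4.3, -0.7, -2.0]
tool_pos: [0.5816, -0.0201, 0.0405]
force: [-5.5, -1.5, -1.7]
```

```bash
python3 -m creep '{"translation":[[-0.015,0,0]],"turn":[[0,0,0]],"grip":[0]}'| grep -E "pos|^force"; python3 -m creep '{"translation":[[-0.015,0,0]],"turn":[[0,0,0]],"grip":[0]}'| grep -E "pos|^force"
```

```text
tool_pos: [0.5829, -0.0201, 0.0406]
force: [-3.9, -0.8, -1.2]
tool_pos: [0.5841, -0.0201, 0.0406]
force: [-4.9, -0.5, -1.1]
```

```bash
python3 -m creep '{"translation":[[-0.01,0,0]],"turn":[[0,0,0]],"grip":[0]}'| grep -E "pos|^force"; python3 -m creep '{"translation":[[-0.01,0,0]],"turn":[[0,0,0]],"grip":[0]}'| grep -E "pos|^force"
```

```text
tool_pos: [0.585, -0.0201, 0.0407]
force: [-4.4, -1.1, -1.5]
tool_pos: [0.5857, -0.0202, 0.0407]
force: [-5.5, -0.3, -1.1]
```

```bash
for i in 1; do python3 -m creep '{"translation":[[-0.012,0,0]],"turn":[[0,0,0]],"grip":[0]}'; python3 -m creep '{"translation":[[-0.012,0,0]],"turn":[[0,0,0]],"grip":[0]}'; done | grep -E "pos|^force"
```

```text
tool_pos: [0.5867, -0.0202, 0.0407]
force: [-4.7, -1.0, -0.6]
tool_pos: [0.5877, -0.0202, 0.0407]
force: [-3.8, -1.1, -1.1]
```

```bash
for i in 1; do python3 -m creep '{"translation":[[-0.012,0,0]],"turn":[[0,0,0]],"grip":[0]}'; python3 -m creep '{"translation":[[-0.012,0,0]],"turn":[[0,0,0]],"grip":[0]}'; done | grep -E "pos|^force"
```

```text
tool_pos: [0.5886, -0.0204, 0.0407]
force: [-4.8, -1.1, -0.3]
tool_pos: [0.5895, -0.0204, 0.0407]
force: [-5.7, -0.9, 0.7]
```

```bash
python3 -m creep '{"translation":[[-0.01,0,0]],"turn":[[0,0,0]],"grip":[0]}'| grep -E "pos|^force"; python3 -m creep '{"translation":[[-0.008,0,0]],"turn":[[0,0,0]],"grip":[0]}'| grep -E "pos|^force"
python3 - <<'E'
from h import *
a=cam('scene');P=cloud(a);np.set_printoptions(linewidth=200)
# far pin end: points beyond the boss
Q=P[215:260,270:310].reshape(-1,3); Q=Q[(Q[:,2]>.07)&(Q[:,2]<.105)&(np.abs(Q[:,1]+.023)<.03)]
print('far x sorted',np.sort(Q[:,0])[-15:].round(4))
E
```

```text
tool_pos: [0.5894, -0.0204, 0.0406]
force: [-8.1, -1.6, 1.7]
tool_pos: [0.5894, -0.0204, 0.0406]
force: [-9.5, -0.9, 3.0]
far x sorted [0.6834 0.6834 0.6835 0.6835 0.6837 0.6837 0.6838 0.6839 0.6839 0.684  0.6843 0.6843 0.6844 0.6849 0.6854]
```

```bash
python3 -m creep '{"translation":[[0,0,0],[0.03,0,0],[0.2,0,0],[0.3,0,0],[0,0,-0.5]],"turn":[[0,0,0],[0,0,0],[0,0,0],[0,0,0],[0,0,0]],"grip":[0,0,0,0,0]}' | grep -E "pos|rot|^force"
python3 -m creep '{"translation":[[0.2,-0.4,-0.6],[0.35,-0.6,-0.3],[0.35,-0.6,0],[0.35,-0.6,0],[0,0,0]],"turn":[[0,0,0],[0,0,0],[0,0,0],[0,0,0],[0,0,0]],"grip":[0.45,0.45,0.45,0.45,0.45]}'
python3 - <<'E'
from h import *
a=cam('scene');b=cam('top');c=cam('wrist')
im=np.vstack([cv2.resize(a['frame'][205:265,250:330],None,fx=5,fy=5,interpolation=2),cv2.resize(b['frame'][120:175,255:335],None,fx=5,fy=5,interpolation=2)])
im2=np.hstack([im,cv2.resize(c['frame'][100:384,100:400],None,fx=1.3,fy=1.3)[:0+575] if False else np.zeros((im.shape[0],1,3),np.uint8)])
w=c['frame'][150:390-6,120:400]; w=cv2.resize(w,None,fx=1.4,fy=1.4,interpolation=2); 
H=max(im.shape[0],w.shape[0]); pad=lambda x:np.pad(x,((0,H-x.shape[0]),(0,0),(0,0)))
save(np.hstack([pad(im),pad(w)]),'m1.png'); print(im.shape,w.shape)
np.savez('c1.npz',s=cloud(a),t=cloud(b),w=cloud(c),si=a['frame'],ti=b['frame'],wi=c['frame'])
E
```

```text
tool_pos: [0.5468, -0.017, 0.0793]
tool_rot: [-179.4, -0.5, 177.0]
force: [0.3, 0.6, -0.1]
time_s: 11.3
tool_pos: [0.4404, -0.192, 0.1573]
tool_rot: [-179.4, 0.0, 176.5]
force: [0.1, 1.3, -0.9]
grip_width: 0.0373
grasp_force: 0.0
(575, 400, 3) (328, 392, 3)
```

View pics/m1.png

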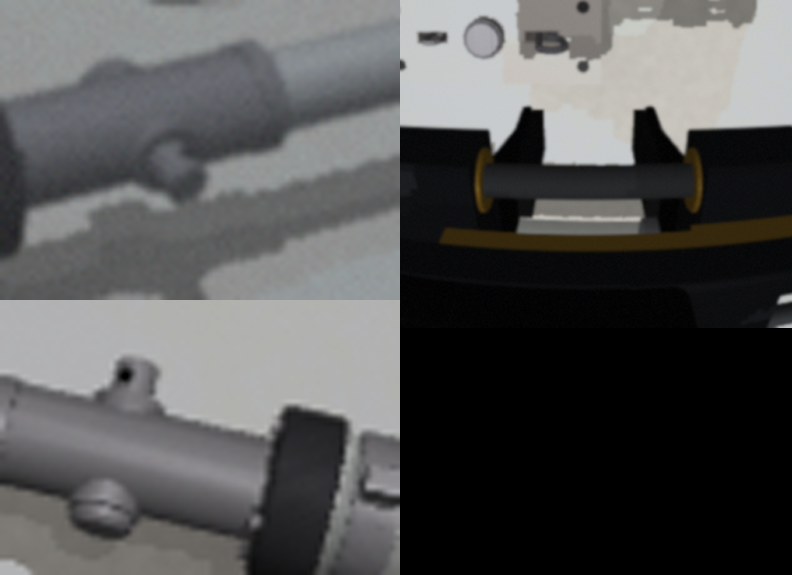

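The crop shows the pin home with 19 mm standing out, and the dark cross hole visible in the top view at about (280,135). In the wrist view the open fingers straddle x; the big clip is at about (226,180) in the full frame.

```bash
python3 - <<'E'
from h import *
d=np.load('c1.npz'); b=cam('top'); c=cam('wrist'); np.set_printoptions(linewidth=180,suppress=True)
g=b['frame'].mean(2)[129:142,273:290]; w=np.clip(70-g,0,None); v,u=np.mgrid[129:142,273:290]; 
print(g.astype(int)); uv=(w*u).sum()/w.sum(),(w*v).sum()/w.sum(); print(uv,onz(b,*uv,.0935).round(4))
for nm in 'tws':
    P=d[nm].reshape(-1,3); Q=P[(P[:,2]>.0705)&(P[:,2]<.112)&(abs(P[:,0]-.43)<.02)&(abs(P[:,1]+.212)<.022)]
    print(nm,len(Q)); 
    for z0 in np.arange(.07,.11,.006):
        q=Q[(Q[:,2]>=z0)&(Q[:,2]<z0+.006)]
        if len(q): print(round(z0,3),len(q),'x',np.percentile(q[:,0],[5,50,95]).round(4),'y',q[:,1].min().round(4),q[:,1].max().round(4), 'ys',np.sort(q[:,1]).round(3)[::max(1,len(q)//12)])
P=d['w'].reshape(-1,3);Q=P[(P[:,2]>.06)&(P[:,2]<.07)]; print('block w',cv2.minAreaRect((Q[:,:2]*1000).astype(np.float32)))
o=env.get_obs(); Rt=R.from_euler('xyz',o['tool_rot'],degrees=True).as_matrix()
L=(d['w']-o['tool_pos'])@Rt; m=(abs(L[...,0])<.016)&(abs(L[...,1])<.05)&(L[...,2]>-.07)&(L[...,2]<.02);q=L[m];print('fingers tip z',np.sort(q[:,2])[-8:].round(4),'y',q[q[:,2]>-.045][:,1].min(),q[q[:,2]>-.045][:,1].max())
# pin end in scene
S=d['s'].reshape(-1,3); Q=S[(S[:,2]>.072)&(S[:,2]<.098)&(abs(S[:,1]+.023)<.02)&(S[:,0]>.672)]; print('pin end',len(Q),Q.mean(0).round(4),Q.max(0).round(4),Q.min(0).round(4))
E
```

```text
[[178 178 179 178 178 178 178 178 179 178 178 178 178 178 178 178 178]
 [178 178 178 178 178 178 178 178 178 178 178 178 178 178 178 178 179]
 [178 178 179 178 178 179 144 139 144 156 160 174 179 177 177 178 178]
 [178 178 179 178 179 126  96 106 117 133 127 127 150 172 177 177 178]
 [178 177 178 179 178 110  71  67 107 133 126 117 107 143 171 177 177]
 [177 179 178 178 156  82  25  15  71 126 125 116 100 114 164 177 178]
 [179 178 178 179 153  71   8   6  84 129 124 113  96 127 168 177 178]
 [179 178 178 178 123  78  68  69 118 130 121 108  91 156 177 178 178]
 [178 178 147 137 102  93 101 108 131 129 118 105  98 162 178 178 178]
 [156 105  84  92  97 105 112 118 125 122 114 102  91 160 178 179 178]
 [120  81  76  89 102 108 114 122 122 119 117 114 129 168 178 177 178]
 [ 96  84  82  94 103 109 116 124 124 121 120 112 108 121 166 178 178]
 [ 99  96  95  95  97 105 116 126 127 125 117 108 101  94 123 168 178]]
(np.float64(279.5333333333333), np.float64(134.5536231884058)) [ 0.6733 -0.0186  0.0935]
t 0
w 207
0.07 26 x [0.427  0.4287 0.4316] y -0.2241 -0.2065 ys [-0.224 -0.223 -0.221 -
[... 1290 characters left out ...]
8 9 x [0.4306 0.4321 0.4348] y -0.2223 -0.2031 ys [-0.222 -0.222 -0.221 -0.22  -0.22  -0.205 -0.205 -0.204 -0.203]
0.094 11 x [0.4286 0.4321 0.4341] y -0.2218 -0.2023 ys [-0.222 -0.221 -0.219 -0.219 -0.217 -0.216 -0.207 -0.205 -0.205 -0.203 -0.202]
0.1 11 x [0.4318 0.4327 0.4339] y -0.2216 -0.2043 ys [-0.222 -0.216 -0.216 -0.214 -0.214 -0.212 -0.211 -0.21  -0.209 -0.207 -0.204]
block w ((482.31494140625, -156.97213745117188), (551.73388671875, 247.96734619140625), 84.6462631225586)
fingers tip z [-0.0364 -0.0364 -0.0363 -0.0363 -0.0362 -0.0361 -0.0361 -0.0361] y -0.029491677977726994 0.026518589825553808
pin end 83 [ 0.6805 -0.0272  0.0888] [ 0.6856 -0.0151  0.098 ] [ 0.6721 -0.0352  0.0774]
```

```bash
python3 -m creep '{"translation":[[0.117,-0.25,0],[0,0,0.5],[0,0,0.5],[0,0,0],[0,0,0]],"turn":[[-0.0033,0,0],[0,0,0],[0,0,0],[0,0,0],[0,0,0]],"grip":[0.37,0.37,0.37,0.37,0.37]}'
python3 - <<'E'
from h import *
o=env.get_obs(); Rt=R.from_euler('xyz',o['tool_rot'],degrees=True).as_matrix()
c=cam('wrist'); P=cloud(c); L=(P-o['tool_pos'])@Rt
np.set_printoptions(suppress=True)
m=(abs(L[...,0])<.013)&(abs(L[...,1])<.05)&(L[...,2]>-.07)&(P[...,2]>.112);q=L[m];print('tip z',np.sort(q[:,2])[-5:].round(4))
q=q[q[:,2]>-.05]; print('finger y',np.percentile(q[q[:,1]<0][:,1],[0,50,100]).round(4),np.percentile(q[q[:,1]>0][:,1],[0,50,100]).round(4),'x',np.percentile(q[:,0],[0,50,100]).round(4))
m=(P[...,2]>.075)&(P[...,2]<.108)&(abs(P[...,0]-.43)<.015)&(abs(P[...,1]+.212)<.016); q=L[m]; 
for z0 in (.075,.083,.091,.099):
    k=q[(P[m][:,2]>=z0)&(P[m][:,2]<z0+.008)]; print(z0,len(k),'x',np.percentile(k[:,0],[5,50,95]).round(4),'y',np.sort(k[:,1])[[0,len(k)//2,-1]].round(4))
w=c['frame'][60:300,120:400]; save(cv2.resize(w,None,fx=2.4,fy=2.4,interpolation=2),'w1.png')
E
```

```text
time_s: 12.18
tool_pos: [0.4307, -0.2068, 0.0769]
tool_rot: [-179.9, -0.3, 177.1]
force: [0.2, -1.1, -0.3]
grip_width: 0.0323
grasp_force: 0.0
tip z [-0.0354 -0.0354 -0.0353 -0.0353 -0.0352]
finger y [-0.0251 -0.0186 -0.0159] [0.0158 0.0187 0.0249] x [-0.0086  0.0103  0.0124]
0.075 66 x [0.0005 0.0021 0.0029] y [-0.0175 -0.0015  0.0048]
0.083 66 x [0.0009 0.0023 0.0029] y [-0.0169  0.0006  0.0054]
0.091 96 x [-0.0003  0.0022  0.0028] y [-0.0156  0.0006  0.006 ]
0.099 186 x [-0.0013  0.0011  0.0028] y [-0.0138 -0.0045  0.0045]
```

View pics/w1.png

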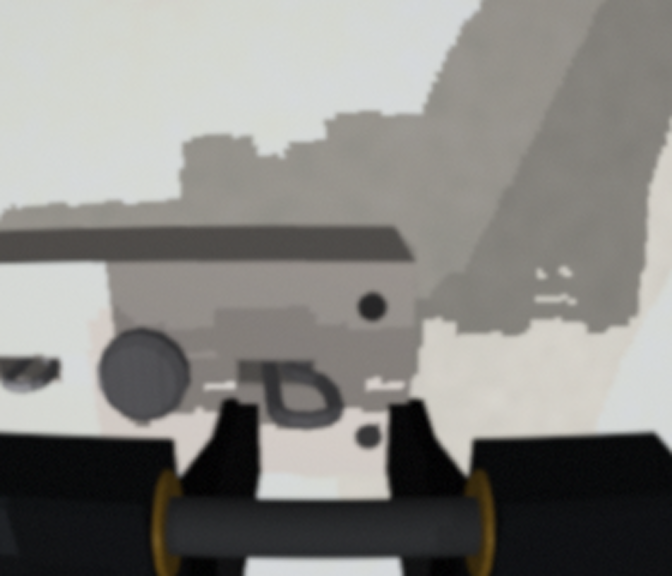

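The wrist crop shows the loop at (300,393) between the fingers at (240,420) and (405,420), about 5 mm towards the right finger in −y. Its straight side is on the −y side. I'll shift, lower and close.

```bash
python3 -m creep '{"translation":[[0,-0.06,0],[0,0,0.25],[0,0,0.25],[0,0,0]],"turn":[[0,0,0],[0,0,0],[0,0,0],[0,0,0]],"grip":[0.37,0.37,0.37,0.37]}'; python3 -m creep '{"translation":[[0,0,0],[0,0,0],[0,0,0],[0,0,0]],"turn":[[0,0,0],[0,0,0],[0,0,0],[0,0,0]],"grip":[0,0,0,0]}' 30
```

```text
time_s: 12.72
tool_pos: [0.4282, -0.2118, 0.0354]
tool_rot: [-180.0, -0.4, 177.0]
force: [0.5, 0.1, -0.1]
grip_width: 0.0321
grasp_force: 0.0
time_s: 13.22
tool_pos: [0.43, -0.2129, 0.0369]
tool_rot: [-179.9, -0.2, 177.0]
force: [1.1, -2.6, 5.9]
grip_width: 0.0213
grasp_force: 29.7
```

```bash
python3 -m creep '{"translation":[[0,0,-0.1],[0,0,-0.15],[0,0,-0.25],[0,0,-0.3],[0,0,-0.35]],"turn":[[0,0,0],[0,0,0],[0,0,0],[0,0,0],[0,0,0]],"grip":[0,0,0,0,0]}'; python3 -m creep '{"translation":[[0,0,-0.4],[0,0,-0.25],[0,0,0],[0,0,0]],"turn":[[0,0,0],[0,0,0],[0,0,0],[0,0,0]],"grip":[0,0,0,0]}'
cat > clip.py <<'E'
from h import *
def clip(names=('scene','wrist','top'),pr=True):
    o=env.get_obs(); Rt=R.from_euler('xyz',o['tool_rot'],degrees=True).as_matrix(); out={}
    print('tool',o['tool_pos'].round(4),o['tool_rot'].round(2),'F',o['force'].round(1))
    for n in names:
        c=cam(n); P=cloud(c); L=(P-o['tool_pos'])@Rt
        m=(abs(L[...,0])<.012)&(abs(L[...,1])<.025)&(L[...,2]>-.035)&(L[...,2]<.06); q=L[m]
        print(n,len(q),'zmax',(np.sort(q[:,2])[-4:]*1000).round(1) if len(q) else '')
        for z0 in np.arange(-.03,.035,.012):
            k=q[(q[:,2]>=z0)&(q[:,2]<z0+.012)]
            if len(k)>2:
                l=k[k[:,1]<-.004]; print('  z %d n %d'%(z0*1000,len(k)),'leg x,y',(np.median(l[:,:2],0)*1000).round(1) if len(l) else '', 'yrange',(k[:,1].min()*1000).round(1),(k[:,1].max()*1000).round(1),'x',(np.percentile(k[:,0],[5,50,95])*1000).round(1))
        out[n]=c
    return o,Rt,out
E
python3 -c "
from clip import *
clip()"
```

```text
time_s: 13.85
tool_pos: [0.4286, -0.21, 0.1282]
tool_rot: [179.9, -0.5, 177.0]
force: [1.0, 0.4, -0.5]
grip_width: 0.0207
grasp_force: 29.9
time_s: 14.35
tool_pos: [0.429, -0.2108, 0.1787]
tool_rot: [180.0, -0.5, 177.0]
force: [1.0, -0.0, -1.0]
grip_width: 0.0206
grasp_force: 29.9
tool [ 0.429  -0.2108  0.1787] [179.96  -0.45 177.01] F [ 1. -0. -1.]
scene 111 zmax [24.8 25.  28.3 28.9]
  z -30 n 24 leg x,y [-2.8 -8.6] yrange -10.7 4.6 x [-5.7 -3.  -0.2]
  z -18 n 23 leg x,y [ -2.1 -10. ] yrange -11.7 4.4 x [-5.1 -2.9 -0.6]
  z -5 n 21 leg x,y [ -4. -10.] yrange -11.9 2.7 x [-6.5 -3.4 -1.1]
  z 6 n 20 leg x,y [ -3.  -10.1] yrange -12.4 6.3 x [-4.1 -2.8 -0.3]
  z 18 n 9 leg x,y [ -2.4 -10.5] yrange -12.5 -8.1 x [-4.2 -2.4 -0.1]
wrist 602 zmax [26.5 28.  28.1 29.8]
  z -30 n 174 leg x,y [ 1.4 -7.9] yrange -10.8 4.4 x [-1.1  1.3  2.1]
  z -18 n 113 leg x,y [ 1.4 -8.9] yrange -11.3 6.0 x [-1.   1.3  2.1]
  z -5 n 113 leg x,y [ 1.2 -9.5] yrange -12.0 2.7 x [-1.   1.2  2.1]
  z 6 n 80 leg x,y [ 1.3 -9.9] yrange -12.3 6.7 x [-1.2  1.2  1.9]
  z 18 n 26 leg x,y [ 1.3 -9.9] yrange -12.2 -8.0 x [0.7 1.3 1.8]
top 0 zmax
```

The clip is held, with its tip 29 mm beyond the reported TCP, 10 mm to −y and leaning about 2.4°. I'll straighten it and carry it above the mouth.

```bash
python3 -m creep '{"translation":[[0,0,-0.05],[-0.4,0.35,0],[-0.6,0.5,0],[-0.6,0.5,0],[0,0,0]],"turn":[[-0.0133,0,0.0055],[0,0,0],[0,0,0],[0,0,0],[0,0,0]],"grip":[0,0,0,0,0]}'
python3 - <<'E'
from h import *
o=env.get_obs(); Rt=R.from_euler('xyz',o['tool_rot'],degrees=True).as_matrix()
tip=o['tool_pos']+Rt@[-.0006,-.0103,.029]; leg=Rt@[0,-.042,1]
print(tip.round(4),leg.round(3),(Rt.T@(np.array([.673,-.0186,.13])-tip)/.08).round(3))
E
```

```text
time_s: 15.12
tool_pos: [0.5675, -0.1072, 0.1849]
tool_rot: [177.6, -0.5, 176.5]
force: [-0.7, -0.7, -0.5]
grip_width: 0.0212
grasp_force: 29.9
[ 0.5673 -0.1163  0.1555] [-0.009 -0.    -1.001] [-1.247  1.286  0.36 ]
```

```bash
python3 -m creep '{"translation":[[-0.415,0.43,0],[-0.415,0.43,0],[-0.415,0.43,0],[0,0,0.2],[0,0,0]],"turn":[[0,0,0],[0,0,0],[0,0,0],[0,0,0],[0,0,0]],"grip":[0,0,0,0,0]}'
python3 - <<'E'
from clip import *
o,Rt,out=clip(('scene','wrist'))
tip=o['tool_pos']+Rt@[-.0006,-.0103,.029]; print('tip',tip.round(4),(Rt.T@(np.array([.673,-.0186,.115])-tip)/.08).round(3), 'leg',(Rt@[0,-.042,1]).round(3))
a=out['scene']; print('tip scene px',proj(a,tip),'mouth px',proj(a,[.673,-.0186,.0933]))
b=cam('top'); print('tip top px',proj(b,tip))
u0,v0=[int(x) for x in proj(a,tip)]
i1=a['frame'][v0-50:v0+60,u0-50:u0+50]; c=out['wrist']; u,v=[int(x) for x in proj(c,tip)]; print('wrist',u,v)
i2=c['frame'][max(0,v-60):v+60,u-60:u+60]
f=lambda i:cv2.resize(i,(390,400),interpolation=2); save(np.hstack([f(i1),f(i2)]),'m2.png')
E
```

```text
time_s: 15.75
tool_pos: [0.6694, -0.0177, 0.1723]
tool_rot: [177.7, -0.7, 175.9]
force: [-0.1, -1.1, -0.7]
grip_width: 0.021
grasp_force: 29.9
tool [ 0.6694 -0.0177  0.1723] [177.74  -0.67 175.93] F [-0.1 -1.1 -0.7]
scene 126 zmax [24.1 25.2 27.1 28.5]
  z -30 n 29 leg x,y [-2.5 -9.6] yrange -12.1 4.0 x [-5.1 -2.9 -1.4]
  z -18 n 27 leg x,y [ -3.5 -10.2] yrange -12.0 4.6 x [-5.  -2.7 -0.7]
  z -5 n 29 leg x,y [ -3.1 -10.7] yrange -13.2 2.3 x [-4.5 -3.1 -1. ]
  z 6 n 21 leg x,y [ -2.9 -11.1] yrange -12.5 5.0 x [-4.5 -3.1 -1. ]
  z 18 n 10 leg x,y [ -2.9 -11.5] yrange -12.6 -8.2 x [-4.8 -2.9 -1.4]
wrist 568 zmax [25.9 26.  27.5 29.8]
  z -30 n 160 leg x,y [ 0.9 -8.5] yrange -11.3 4.6 x [-1.6  0.9  1.6]
  z -18 n 120 leg x,y [ 0.9 -9.8] yrange -12.0 5.4 x [-1.5  0.8  1.5]
  z -5 n 105 leg x,y [ 0.6 -9.4] yrange -12.7 2.9 x [-1.8  0.6  1.4]
  z 6 n 70 leg x,y [  0.7 -10.5] yrange -12.8 6.2 x [-1.6  0.6  1.2]
  z 18 n 22 leg x,y [  0.7 -10.4] yrange -12.8 -8.6 x [-0.5  0.7  1. ]
tip [ 0.669  -0.0268  0.1429] [-0.047  0.092  0.352] leg [-0.012 -0.002 -1.001]
tip scene px (np.float64(284.3876677746758), np.float64(215.94036164899853)) mouth px (np.float64(287.4538304512141), np.float64(235.54709766886756))
tip top px (np.float64(283.8081205323751), np.float64(128.51417452801766))
wrist 242 206
```

View pics/m2.png

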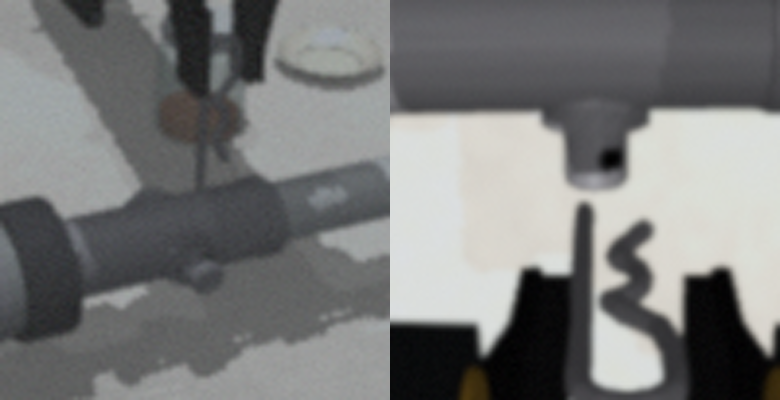

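The left half shows the clip hanging clear above the corer. The right half (wrist) shows the tip at about (242,208) and the cross hole's dark mouth at about (250,193) in the full frame. I'll work out the correction numerically from here.

```bash
cat >> clip.py <<'E'
TIP=np.array([-.0012,-.0106,.0285])
def hole(n,guess,zt,r=9,thr=40):
    c=cam(n); g=c['frame'].mean(2); u0,v0=[int(round(x)) for x in proj(c,guess)]
    p=g[v0-r:v0+r+1,u0-r:u0+r+1]; w=(np.clip(thr-p,0,None)); v,u=np.mgrid[v0-r:v0+r+1,u0-r:u0+r+1]
    if w.sum()==0: print(n,'none',p.min()); return None,c
    uv=(w*u).sum()/w.sum(),(w*v).sum()/w.sum(); q=onz(c,*uv,zt); print(n,'hole px',np.round(uv,1),'n',(w>0).sum(),'spread',np.sqrt((w*((u-uv[0])**2+(v-uv[1])**2)).sum()/w.sum()).round(2),'world',q.round(4)); return q,c
def tipw():
    o=env.get_obs(); Rt=R.from_euler('xyz',o['tool_rot'],degrees=True).as_matrix(); return o,Rt,o['tool_pos']+Rt@TIP
E
python3 - <<'E'
from clip import *
o,Rt,tip=tipw(); print('tip',tip.round(4))
q,c=hole('wrist',[.673,-.0186,.0935],.0935); hole('top',[.673,-.0186,.0935],.0935,6)
P=cloud(c); m=(P[...,2]>.06)&(P[...,2]<.1)&(P[...,0]>.668)&(P[...,0]<.7)&(abs(P[...,1]+.024)<.02); k=P[m]
print('pin stub y',np.percentile(k[:,1],[2,98]).round(4),'x max',np.percentile(k[:,0],98).round(4),'z max',np.percentile(k[:,2],98).round(4))
t=q+[0,0,.012] ; print('move to mouth+12mm',(Rt.T@(t-tip)/.08).round(3))
E
```

```text
tip [ 0.6711 -0.028   0.1464]
wrist hole px [249.7 191.7] n 30 spread 1.87 world [ 0.6733 -0.0198  0.0935]
top none 43.0
pin stub y [-0.0335 -0.0154] x max 0.6816 z max 0.0955
move to mouth+12mm [-0.024  0.083  0.515]
```

```bash
python3 -m creep '{"translation":[[-0.024,0.083,0.12],[0,0,0.2],[0,0,0.19],[0,0,0],[0,0,0]],"turn":[[0,0,0],[0,0,0],[0,0,0],[0,0,0],[0,0,0]],"grip":[0,0,0,0,0]}'
python3 - <<'E'
from clip import *
o,Rt,tip=tipw(); print('tip',tip.round(4))
q,c=hole('wrist',[.6733,-.0196,.0935],.0935,7)
m=cloud(c); L=(m-o['tool_pos'])@Rt
k=L[(abs(L[...,0])<.008)&(abs(L[...,1]+.0105)<.006)&(L[...,2]>.01)&(L[...,2]<.0315)]
print('leg end',np.sort(k[:,2])[-6:].round(4),'y edges',np.percentile(k[:,1],[3,97]).round(4),'xmax',np.percentile(k[:,0],[10,50,97]).round(4))
if q is not None: print('to mouth',(Rt.T@(q-tip)*1000).round(2))
E
```

```text
time_s: 16.62
tool_pos: [0.6738, -0.0085, 0.1344]
tool_rot: [177.7, -0.4, 176.0]
force: [0.1, -0.3, 0.2]
grip_width: 0.0205
grasp_force: 29.9
tip [ 0.6742 -0.018   0.1055]
wrist hole px [238.9 203.1] n 44 spread 2.22 world [ 0.6733 -0.0198  0.0935]
leg end [0.0253 0.0257 0.0268 0.0271 0.0274 0.0296] y edges [-0.012  -0.0077] xmax [0.0004 0.0013 0.0019]
to mouth [ 0.65 -2.32 11.9 ]
```

```bash
python3 -m creep '{"translation":[[0.006,-0.025,0.05],[0,0,0.04],[0,0,0]],"turn":[[0,0,0],[0,0,0],[0,0,0]],"grip":[0,0,0]}'
python3 -m creep '{"translation":[[0,0,0.02],[0,0,0]],"turn":[[0,0,0],[0,0,0]],"grip":[0,0]}'
python3 - <<'E'
from clip import *
o,Rt,tip=tipw(); print('tip',tip.round(4))
q,c=hole('wrist',[.6733,-.0196,.0935],.0935,7)
E
```

```text
time_s: 17.05
tool_pos: [0.6729, -0.0099, 0.1268]
tool_rot: [177.6, -0.4, 176.0]
force: [-0.2, -0.3, -0.3]
grip_width: 0.0212
grasp_force: 29.9
time_s: 17.3
tool_pos: [0.6731, -0.0098, 0.1254]
tool_rot: [177.6, -0.4, 176.0]
force: [0.5, 0.1, 0.1]
grip_width: 0.0205
grasp_force: 29.9
tip [ 0.6734 -0.0193  0.0965]
wrist hole px [239.3 206.2] n 24 spread 2.22 world [ 0.6722 -0.0206  0.0935]
```

```bash
for i in 1; do python3 -m creep '{"translation":[[0,0,0.0125],[0,0,0]],"turn":[[0,0,0],[0,0,0]],"grip":[0,0]}'; python3 -m creep '{"translation":[[0,0,0.0125],[0,0,0]],"turn":[[0,0,0],[0,0,0]],"grip":[0,0]}'; python3 -m creep '{"translation":[[0,0,0.0125],[0,0,0]],"turn":[[0,0,0],[0,0,0]],"grip":[0,0]}'; done | grep -E "pos|^force"
```

```text
tool_pos: [0.6731, -0.0098, 0.1245]
force: [0.4, -0.3, -0.5]
tool_pos: [0.673, -0.0098, 0.1234]
force: [0.4, 0.4, 0.2]
tool_pos: [0.673, -0.0098, 0.1224]
force: [0.6, 0.1, -0.4]
```

```bash
for i in 1; do python3 -m creep '{"translation":[[0,0,0.0125],[0,0,0]],"turn":[[0,0,0],[0,0,0]],"grip":[0,0]}'; python3 -m creep '{"translation":[[0,0,0.01],[0,0,0]],"turn":[[0,0,0],[0,0,0]],"grip":[0,0]}'; done | grep -E "pos|^force"
```

```text
tool_pos: [0.673, -0.0098, 0.1214]
force: [0.0, -0.4, -0.1]
tool_pos: [0.6731, -0.01, 0.1207]
force: [0.2, -1.4, -0.3]
```

```bash
for i in 1; do python3 -m creep '{"translation":[[0,0,0.01],[0,0,0]],"turn":[[0,0,0],[0,0,0]],"grip":[0,0]}'; python3 -m creep '{"translation":[[0,0,0.01],[0,0,0]],"turn":[[0,0,0],[0,0,0]],"grip":[0,0]}'; done | grep -E "pos|^force"; python3 -c "
from clip import *
print(env.get_obs()['wrist_torque'])"
```

```text
tool_pos: [0.6731, -0.0101, 0.1199]
force: [-0.1, -2.0, -0.7]
tool_pos: [0.6731, -0.0102, 0.1191]
force: [-0.6, -1.0, 0.7]
[-0.66324876  0.02401229  0.06326219]
```

```bash
for i in 1; do python3 -m creep '{"translation":[[0,-0.015,0],[0,0,0]],"turn":[[0,0,0],[0,0,0]],"grip":[0,0]}'; python3 -m creep '{"translation":[[0,-0.015,0],[0,0,0]],"turn":[[0,0,0],[0,0,0]],"grip":[0,0]}';python3 -m creep '{"translation":[[0,-0.01,0],[0,0,0]],"turn":[[0,0,0],[0,0,0]],"grip":[0,0]}'; done | grep -E "pos|^force"
```

```text
tool_pos: [0.673, -0.0107, 0.119]
force: [0.3, -0.2, 0.0]
tool_pos: [0.6728, -0.0114, 0.1188]
force: [-0.2, -0.5, -0.9]
tool_pos: [0.6728, -0.0123, 0.1189]
force: [-0.0, 0.6, 0.1]
```

```bash
for i in 1; do python3 -m creep '{"translation":[[0,-0.01,0],[0,0,0]],"turn":[[0,0,0],[0,0,0]],"grip":[0,0]}'; python3 -m creep '{"translation":[[0,-0.01,0],[0,0,0]],"turn":[[0,0,0],[0,0,0]],"grip":[0,0]}';python3 -m creep '{"translation":[[0,-0.01,0],[0,0,0]],"turn":[[0,0,0],[0,0,0]],"grip":[0,0]}'; done | grep -E "pos|^force"
```

```text
tool_pos: [0.6728, -0.0129, 0.119]
force: [0.8, 1.8, 0.1]
tool_pos: [0.6728, -0.0138, 0.1189]
force: [-0.7, 1.8, -0.3]
tool_pos: [0.6727, -0.0148, 0.1189]
force: [-1.1, 3.1, -0.7]
```

```bash
for i in 1; do python3 -m creep '{"translation":[[0,-0.01,0],[0,0,0]],"turn":[[0,0,0],[0,0,0]],"grip":[0,0]}'; python3 -m creep '{"translation":[[0,-0.007,0],[0,0,0]],"turn":[[0,0,0],[0,0,0]],"grip":[0,0]}';python3 -m creep '{"translation":[[0,0,0.0125],[0,0,0]],"turn":[[0,0,0],[0,0,0]],"grip":[0,0]}'; done | grep -E "pos|^force"
python3 - <<'E'
from clip import *
o,Rt,out=clip(('wrist',)); c=out['wrist']; P=cloud(c); 
m=(P[...,2]>.06)&(P[...,2]<.1)&(P[...,0]>.668)&(P[...,0]<.69)&(abs(P[...,1]+.024)<.02); k=P[m]
print('stub y',np.percentile(k[:,1],[2,98]).round(4),'x',np.percentile(k[:,0],[2,98]).round(4))
g=c['frame'].mean(2); tip=o['tool_pos']+Rt@TIP; u,v=[int(round(x)) for x in proj(c,[tip[0],tip[1],.095])]; np.set_printoptions(linewidth=200); print('tip',tip.round(4),u,v); print(g[v-8:v+9,u-10:u+11].astype(int))
E
```

```text
tool_pos: [0.6727, -0.0156, 0.1189]
force: [0.0, 3.0, 0.3]
tool_pos: [0.6727, -0.0163, 0.1189]
force: [-0.8, 3.2, -0.2]
tool_pos: [0.6726, -0.0163, 0.1177]
force: [0.1, 4.2, -0.8]
tool [ 0.6726 -0.0163  0.1177] [177.63  -0.37 176.  ] F [ 0.1  4.2 -0.8]
wrist 1116 zmax [30.6 31.2 31.5 31.9]
  z -30 n 173 leg x,y [ 1.4 -7.6] yrange -10.3 5.9 x [-1.2  1.2  2.1]
  z -18 n 115 leg x,y [ 1.3 -7.6] yrange -10.3 6.7 x [-0.5  1.3  2. ]
  z -5 n 106 leg x,y [ 1.2 -7.3] yrange -10.0 4.3 x [-1.4  1.1  1.8]
  z 6 n 175 leg x,y [ 9.3 -8.6] yrange -17.7 9.1 x [-0.7  8.5 11.5]
  z 18 n 442 leg x,y [  0.9 -13.1] yrange -25.0 7.1 x [-8.4  1.2 11. ]
  z 30 n 6 leg x,y [ -6.5 -19.2] yrange -19.3 -18.9 x [-8.5 -6.5  0.5]
stub y [-0.0342 -0.0153] x [0.6683 0.6815]
tip [ 0.673  -0.0258  0.0888] 241 211
[[130  87  82  84  87  88  90  92  92  92  95  96  95  95  93  92  91  91  89  88  82]
 [135  87  80  85  85  89  91  92  92  94  95  97  98  97  95  92  91  89  88  85  82]
 [140  90  81  83  87  89  90  91  91  92  95  96  98  98  93  89  88  86  80  79  78]
 [143  93  80  83  87  90  91  92  90  91  94  9
[... 470 characters left out ...]
20]
 [145  93  80  82  86  89  92  92  91  89  83  67  61  59  57  55  46  29  14  15  30]
 [147  95  80  83  86  88  90  93  91  89  81  67  58  57  57  56  46  32  23  31  45]
 [152  99  80  83  88  88  92  91  90  88  78  65  58  57  57  55  51  45  46  53  62]
 [157 102  81  84  87  88  90  92  91  87  75  63  58  58  58  59  61  65  71  73  75]
 [159 105  82  83  86  89  91  92  90  85  73  63  57  59  57  59  68  79  85  83  81]
 [170 118  88  85  87  89  90  92  91  82  70  61  57  58  58  61  71  84  88  88  83]
 [193 152 114  95  88  88  91  92  89  81  68  61  59  56  58  61  71  83  89  86  82]
 [214 192 159 127 104  95  94  93  89  79  66  60  57  58  58  62  74  85  91  88  79]]
```

The tip is in the mouth and the clip has settled flush in the pads, with its leg parallel to tool z. I'll firm the grip and roll the tool back upright, which also draws the tip further.

```bash
python3 -m creep '{"translation":[[0,0,0],[0,0,0],[0,0,0]],"turn":[[0,0,0],[0.004,0,0],[0,0,0]],"grip":[0,0,0]}' 55| grep -E "pos|rot|force"; python3 -m creep '{"translation":[[0,0,0],[0,0,0]],"turn":[[0.005,0,0],[0,0,0]],"grip":[0,0]}'| grep -E "pos|rot|^force"
python3 - <<'E'
from clip import *
o,Rt,out=clip(('wrist',))
E
```

```text
tool_pos: [0.6726, -0.0163, 0.1177]
tool_rot: [178.4, -0.4, 176.0]
force: [0.3, 2.6, 0.0]
grasp_force: 55.0
tool_pos: [0.6726, -0.0163, 0.1178]
tool_rot: [179.3, -0.4, 176.0]
force: [1.4, 3.6, -0.4]
tool [ 0.6726 -0.0163  0.1178] [179.31  -0.37 176.04] F [ 1.4  3.6 -0.4]
wrist 1119 zmax [32.1 32.2 32.5 32.6]
  z -30 n 168 leg x,y [ 1.4 -7.8] yrange -10.4 5.9 x [-1.1  1.2  2.1]
  z -18 n 116 leg x,y [ 1.4 -7.6] yrange -10.2 6.7 x [-0.8  1.4  2. ]
  z -5 n 105 leg x,y [ 1.3 -7.4] yrange -10.1 4.4 x [-1.5  1.2  1.9]
  z 6 n 171 leg x,y [ 9.1 -8.4] yrange -16.2 8.4 x [-0.5  2.1 11.7]
  z 18 n 439 leg x,y [  1.2 -12.9] yrange -25.0 7.9 x [-8.4  1.4 11.3]
  z 30 n 23 leg x,y [ -0.2 -18.2] yrange -18.3 1.6 x [-6.  -0.9  3.6]
```

```bash
python3 -m creep '{"translation":[[0,-0.01,0],[0,0,0]],"turn":[[0.003,0,0],[0,0,0]],"grip":[0,0]}'| grep -E "pos|rot|^force"; python3 -m creep '{"translation":[[0,-0.01,0],[0,0,0]],"turn":[[0,0,0],[0,0,0]],"grip":[0,0]}'| grep -E "pos|^force"
python3 - <<'E'
from clip import *
o,Rt,tip=tipw(); c=cam('wrist'); g=c['frame'].mean(2); P=cloud(c); np.set_printoptions(linewidth=200)
ax=o['tool_pos']+Rt@[-.001,-.0074,0]; leg=[ax+Rt@np.array([0,0,z]) for z in (0,.0235)]; print('leg at',np.round(leg,4))
u,v=[int(round(x)) for x in proj(c,leg[1])]; print(u,v); print(g[v-9:v+4,u-12:u+13].astype(int))
k=P[(P[...,2]>.075)&(P[...,2]<.1)&(P[...,0]>.668)&(P[...,0]<.69)&(abs(P[...,1]+.024)<.02)]; print(np.percentile(k[:,1],[1,50,99]))
E
```

```text
tool_pos: [0.6725, -0.0168, 0.1177]
tool_rot: [179.8, -0.4, 176.0]
force: [0.2, 3.6, -1.1]
tool_pos: [0.6724, -0.0177, 0.1177]
force: [0.7, 4.3, -1.5]
leg at [[ 0.6729 -0.0252  0.1177]
 [ 0.6728 -0.0251  0.0942]]
245 211
[[177 134  97  84  86  87  88  89  91  93  95  95  95  94  94  93  93  93  92  90  87  85  82  83 105]
 [197 151 101  82  83  85  86  88  90  93  94  95  95  95  95  96  95  93  91  88  86  82  81  82 108]
 [204 156 103  81  83  84  84  87  89  92  93  94  94  95  96  97  96  94  90  88  85  81  79  82 110]
 [205 157 103  81  81  85  86  87  90  91  93  93  92  94  96  95  92  91  87  86  83  81  78  81 109]
 [205 156 102  81  82  84  86  88  89  90  90  86  81  84  87  85  82  79  79  82  84  81  79  81 109]
 [205 156 103  82  82  83  85  87  89  87  82  72  66  64  62  60  59  58  62  71  79  80  79  81 109]
 [205 157 101  80  82  85  85  87  85  80  70  60  53  47  41  34  32  34  45  60  74  81  78  81 109]
 [206 157 102  80  81  83  85  86  82  74  61  56  52  48  40  26  17  17  31  51  69  79  79  81 109]
 [204 156 102  81  82  84  85  85  80  68  59  57  55  54  44  29  13  12  25  45  66  76  77  82 109]
 [205 156 102  81  82  84  85  86  79  68  60  58  57  56  48  34  15  11  22  44  63  77  78  81 109]
 [207 160 105  83  83  84  84  84  79  68  60  58  57  55  49  34  17  12  27  47  68  78  78  81 104]
 [210 167 110  83  80  84  85  84  78  66  58  59  57  56  48  34  23  22  37  58  74  79  78  78  94]
 [212 172 114  82  82  85  85  84  76  64  58  58  58  57  51  43  39  45  56  70  78  81  77  74  78]]
[-0.03390359 -0.02273928 -0.0143889 ]
```

```bash
python3 -m creep '{"translation":[[0,-0.01,0],[0,0,0]],"turn":[[0,0,0],[0,0,0]],"grip":[0,0]}'| grep -E "pos|rot|^force"; python3 -m creep '{"translation":[[0,-0.006,0],[0,0,0]],"turn":[[0,0,0],[0,0,0]],"grip":[0,0]}'| grep -E "pos|^force"
cat >> clip.py <<'E'
def look():
    o,Rt,tip=tipw(); c=cam('wrist'); g=c['frame'].mean(2); np.set_printoptions(linewidth=200)
    leg=o['tool_pos']+Rt@[-.001,-.0074,0]; leg=leg+Rt[:,2]*((leg[2]-.0945)); u,v=[int(round(x)) for x in proj(c,leg)]
    print('leg',leg.round(4),u,v); print(g[v-8:v+5:2,u-13:u+15].astype(int))
E
python3 -c "
from clip import *
look()"
```

```text
tool_pos: [0.6724, -0.0184, 0.1177]
tool_rot: [179.8, -0.4, 176.0]
force: [0.2, 5.8, -1.2]
tool_pos: [0.6724, -0.0186, 0.1177]
force: [1.1, 6.1, -0.7]
leg [ 0.6727 -0.026   0.0945] 245 211
[[226 220 199 152 101  82  83  84  86  88  91  92  93  94  95  96  96  96  94  93  90  88  86  82  80  82 109 165]
 [228 225 205 155 101  80  80  83  84  88  90  89  91  91  93  96  97  95  92  91  88  87  84  82  80  82 110 168]
 [228 226 205 156 102  80  80  83  85  86  83  78  67  61  64  64  61  57  57  64  75  82  84  82  80  82 111 167]
 [228 226 207 159 105  81  80  83  84  81  74  61  55  51  49  41  29  19  18  31  51  71  81  82  79  82 110 167]
 [228 225 212 171 114  81  81  82  84  79  69  60  57  57  56  54  41  23  11  25  46  68  80  81  79  81 107 160]
 [228 225 212 173 115  82  81  82  83  77  68  60  58  57  58  52  39  25  23  40  58  77  83  83  78  75  82 101]
 [228 226 213 173 115  83  80  82  81  75  65  60  58  58  58  58  62  64  68  72  80  84  83  77  71  66  65  65]]
```

```bash
python3 -m creep '{"translation":[[0,0.016,0],[0,0,0]],"turn":[[0,0,0],[0,0,0]],"grip":[0,0]}'| grep -E "pos|rot|^force"
python3 -c "
from clip import *
look()
clip(('wrist',))"
```

```text
tool_pos: [0.6725, -0.0183, 0.1178]
tool_rot: [179.8, -0.4, 176.0]
force: [0.5, 4.9, -1.3]
leg [ 0.6728 -0.0257  0.0945] 245 211
[[225 219 190 129  85  82  82  85  88  88  90  93  91  94  95  95  95  95  94  92  89  88  85  82  80  92 139 192]
 [228 224 195 133  84  78  81  84  86  88  91  89  89  91  95  97  96  94  92  90  87  85  84  80  79  94 140 194]
 [229 224 198 139  88  79  82  82  86  85  81  71  63  60  61  62  60  59  64  73  81  84  84  82  78  92 140 194]
 [229 224 200 143  92  80  81  83  83  78  67  57  53  52  48  39  24  18  23  41  64  79  84  80  79  94 140 194]
 [228 223 199 143  91  79  81  82  82  76  62  57  56  57  56  47  32  18  16  32  57  76  82  81  79  91 135 184]
 [227 223 199 143  91  79  81  84  82  76  65  58  58  57  55  48  33  25  32  50  70  81  84  82  78  80 100 118]
 [228 224 201 146  93  79  82  81  80  71  62  59  58  57  58  61  64  68  72  79  84  85  82  76  69  65  65  67]]
tool [ 0.6725 -0.0183  0.1178] [179.81  -0.38 175.98] F [ 0.4  4.8 -0.5]
wrist 1100 zmax [30.5 30.6 31.1 31.5]
  z -30 n 175 leg x,y [ 1.4 -7.7] yrange -10.3 5.9 x [-1.4  1.2  2.1]
  z -18 n 113 leg x,y [ 1.4 -7.4] yrange -10.1 7.4 x [-0.7  1.3  2.1]
  z -5 n 111 leg x,y [ 1.4 -7.3] yrange -10.1 5.1 x [-1.4  1.2  2. ]
  z 6 n 161 leg x,y [ 9.1 -7.7] yrange -13.9 9.1 x [-0.9  1.8 11.6]
  z 18 n 431 leg x,y [  1.7 -12.1] yrange -22.7 10.3 x [-7.9  1.6 11.2]
  z 30 n 13 leg x,y [ -4.2 -15.8] yrange -22.7 10.4 x [-7.9 -2.3 11.1]
```

```bash
python3 -m creep '{"translation":[[0,0.01,0],[0,0,0]],"turn":[[0,0,0],[0,0,0]],"grip":[0,0]}'| grep -E "pos|^force"; python3 -m creep '{"translation":[[0,0.008,0],[0,0,0]],"turn":[[0,0,0],[0,0,0]],"grip":[0,0]}'| grep -E "pos|rot|^force"
python3 -c "
from clip import *
look()"
```

```text
tool_pos: [0.6725, -0.018, 0.1179]
force: [1.0, 3.2, -0.2]
tool_pos: [0.6726, -0.0175, 0.1179]
tool_rot: [179.9, -0.4, 176.0]
force: [-0.7, 3.1, -0.9]
leg [ 0.6729 -0.0249  0.0945] 245 211
[[220 195 139  91  81  82  84  87  88  92  91  92  93  95  96  97  96  94  91  89  86  84  82  80  85 120 177 216]
 [224 199 143  92  80  81  82  86  88  91  91  89  91  93  96  96  93  92  88  88  87  84  81  79  85 122 179 217]
 [225 199 144  92  79  81  83  85  85  81  70  60  58  60  61  58  56  58  70  80  84  84  82  77  86 122 178 216]
 [224 200 143  91  79  81  82  83  78  66  55  51  50  48  42  30  21  23  41  62  77  83  80  78  86 123 179 217]
 [224 202 151  99  80  81  82  82  76  63  57  56  57  56  54  42  24  15  32  55  72  81  81  78  85 121 173 207]
 [225 205 157 103  81  80  83  83  80  69  60  57  58  57  54  44  31  32  50  69  81  82  81  77  79  95 125 137]
 [225 205 157 102  82  81  83  82  76  67  60  58  57  58  59  62  68  71  78  85  85  84  78  72  67  66  68  70]]
```

```bash
python3 -m creep '{"translation":[[0,0.01,0],[0,0,0]],"turn":[[0,0,0],[0,0,0]],"grip":[0,0]}'| grep -E "pos|^force"; python3 -m creep '{"translation":[[0,0.008,0],[0,0,0]],"turn":[[0,0,0],[0,0,0]],"grip":[0,0]}'| grep -E "pos|rot|^force"
python3 -c "
from clip import *
look()"
```

```text
tool_pos: [0.6727, -0.0169, 0.118]
force: [-0.3, 0.4, -0.0]
tool_pos: [0.6727, -0.0158, 0.1179]
tool_rot: [179.8, -0.4, 176.0]
force: [0.5, 0.0, 0.1]
leg [ 0.673  -0.0231  0.0945] 245 211
[[131  86  80  83  85  86  88  91  93  92  94  95  96  96  94  93  91  89  85  84  82  79  93 139 193 221 228 229]
 [134  84  79  82  83  86  89  90  89  88  91  93  96  96  92  91  90  87  85  82  80  79  92 139 193 222 228 229]
 [135  87  79  81  84  85  84  78  66  59  57  60  63  59  58  62  73  81  84  83  80  79  90 139 193 221 228 229]
 [143  92  79  81  83  80  71  52  35  36  44  47  49  47  39  34  45  63  78  82  80  78  92 139 192 222 228 229]
 [144  93  80  82  83  81  68  47  36  44  53  57  57  55  46  34  38  60  77  82  81  78  92 139 193 221 224 218]
 [143  92  79  81  83  82  77  62  52  54  57  57  57  56  49  44  53  70  81  83  81  79  92 134 180 193 173 139]
 [147  95  81  80  83  85  86  81  70  62  57  57  57  59  64  71  79  85  85  83  79  75  77  93 110 106  86  72]]
```

```bash
for i in 1; do python3 -m creep '{"translation":[[0,0,0.02],[0,0,0.02],[0,0,0]],"turn":[[0,0,0],[0,0,0],[0,0,0]],"grip":[0,0,0]}'; python3 -m creep '{"translation":[[0,0,0.02],[0,0,0.02],[0,0,0]],"turn":[[0,0,0],[0,0,0],[0,0,0]],"grip":[0,0,0]}'; done| grep -E "pos|^force"
```

```text
tool_pos: [0.6725, -0.0152, 0.1143]
force: [0.3, 1.1, -0.1]
tool_pos: [0.6725, -0.0153, 0.1112]
force: [-0.9, 0.0, -0.7]
```

```bash
for i in 1; do python3 -m creep '{"translation":[[0,0,0.02],[0,0,0.02],[0,0,0]],"turn":[[0,0,0],[0,0,0],[0,0,0]],"grip":[0,0,0]}'; python3 -m creep '{"translation":[[0,0,0.02],[0,0,0.02],[0,0,0]],"turn":[[0,0,0],[0,0,0],[0,0,0]],"grip":[0,0,0]}'; done| grep -E "pos|^force"
python3 -c "
from clip import *
look()"
```

```text
tool_pos: [0.6725, -0.0153, 0.108]
force: [0.7, -0.2, -0.4]
tool_pos: [0.6725, -0.0153, 0.1048]
force: [-0.3, -0.3, -1.0]
leg [ 0.6729 -0.0227  0.0945] 244 217
[[ 95  83  84  85  87  91  93  95  95  97  98  98  99  98  97  96  94  92  90  86  85  80  82 103 163 214 230 231]
 [ 94  82  82  85  88  89  93  93  92  92  96  99 100  99  96  94  92  90  87  87  84  80  79 103 163 215 229 227]
 [102  84  82  86  87  87  86  77  65  60  62  65  67  65  65  67  77  83  87  87  85  82  80 102 158 204 205 174]
 [108  83  83  85  86  83  72  49  33  35  44  51  51  49  44  40  46  64  81  85  84  80  76  82 108 129 118  91]
 [106  83  82  86  85  79  62  41  34  45  55  60  60  57  52  41  40  57  76  84  82  75  69  64  65  69  71  73]
 [105  83  83  86  86  82  71  54  44  52  58  59  59  58  53  46  49  66  79  79  72  65  62  60  63  66  71  79]
 [106  82  81  84  86  88  85  77  66  59  59  59  59  59  60  65  74  82  81  72  67  67  65  66  65  64  75 109]]
```

```bash
for i in 1; do python3 -m creep '{"translation":[[0,0,0.025],[0,0,0.025],[0,0,0]],"turn":[[0,0,0],[0,0,0],[0,0,0]],"grip":[0,0,0]}'; python3 -m creep '{"translation":[[0,0,0.02],[0,0,0.02],[0,0,0]],"turn":[[0,0,0],[0,0,0],[0,0,0]],"grip":[0,0,0]}';  done| grep -E "pos|^force"
```

```text
tool_pos: [0.6724, -0.0153, 0.1007]
force: [0.6, -1.4, -0.9]
tool_pos: [0.6724, -0.0152, 0.0976]
force: [-0.7, -2.1, -1.2]
```

```bash
for i in 1; do python3 -m creep '{"translation":[[0,0,0.02],[0,0,0.02],[0,0,0]],"turn":[[0,0,0],[0,0,0],[0,0,0]],"grip":[0,0,0]}'; python3 -m creep '{"translation":[[0,0,0.02],[0,0,0.01],[0,0,0]],"turn":[[0,0,0],[0,0,0],[0,0,0]],"grip":[0,0,0]}';  done| grep -E "pos|^force"
```

```text
tool_pos: [0.6726, -0.0151, 0.0946]
force: [-0.2, -0.5, 0.5]
tool_pos: [0.6726, -0.015, 0.0923]
force: [-0.3, -0.5, 0.8]
```

```bash
for i in 1; do python3 -m creep '{"translation":[[0,0,0.02],[0,0,0.01],[0,0,0]],"turn":[[0,0,0],[0,0,0],[0,0,0]],"grip":[0,0,0]}'; python3 -m creep '{"translation":[[0,0,0.02],[0,0,0.01],[0,0,0]],"turn":[[0,0,0],[0,0,0],[0,0,0]],"grip":[0,0,0]}';  done| grep -E "pos|^force"
```

```text
tool_pos: [0.6725, -0.015, 0.0898]
force: [-0.2, -0.5, 1.5]
tool_pos: [0.6724, -0.0149, 0.0871]
force: [0.4, -0.1, 1.1]
```

```bash
for i in 1; do python3 -m creep '{"translation":[[0,0,0.015],[0,0,0.01],[0,0,0]],"turn":[[0,0,0],[0,0,0],[0,0,0]],"grip":[0,0,0]}'; python3 -m creep '{"translation":[[0,0,0.015],[0,0,0.01],[0,0,0]],"turn":[[0,0,0],[0,0,0],[0,0,0]],"grip":[0,0,0]}';  done| grep -E "pos|^force"
```

```text
tool_pos: [0.6722, -0.015, 0.085]
force: [-0.0, 0.2, 0.1]
tool_pos: [0.6722, -0.015, 0.0831]
force: [0.1, 0.6, -0.6]
```

```bash
for i in 1; do python3 -m creep '{"translation":[[0,0,0.015],[0,0,0.01],[0,0,0]],"turn":[[0,0,0],[0,0,0],[0,0,0]],"grip":[0,0,0]}'; python3 -m creep '{"translation":[[0,0,0.015],[0,0,0.01],[0,0,0]],"turn":[[0,0,0],[0,0,0],[0,0,0]],"grip":[0,0,0]}';  done| grep -E "pos|^force"
```

```text
tool_pos: [0.6723, -0.015, 0.0811]
force: [-0.2, -0.5, -1.3]
tool_pos: [0.6724, -0.0151, 0.0792]
force: [-0.8, -0.1, -0.9]
```

```bash
for i in 1; do python3 -m creep '{"translation":[[0,0,0.015],[0,0,0]],"turn":[[0,0,0],[0,0,0]],"grip":[0,0]}'; python3 -m creep '{"translation":[[0,0,0.015],[0,0,0]],"turn":[[0,0,0],[0,0,0]],"grip":[0,0]}';  done| grep -E "time|pos|^force"
```

```text
time_s: 30.18
tool_pos: [0.6723, -0.0151, 0.0779]
force: [0.2, 0.1, -2.6]
time_s: 30.42
tool_pos: [0.6723, -0.0152, 0.0768]
force: [0.3, -0.7, -2.3]
```

```bash
for i in 1; do python3 -m creep '{"translation":[[0,0,0.015],[0,0,0]],"turn":[[0,0,0],[0,0,0]],"grip":[0,0]}'; python3 -m creep '{"translation":[[0,0,0.015],[0,0,0]],"turn":[[0,0,0],[0,0,0]],"grip":[0,0]}';  done| grep -E "pos|^force"
python3 - <<'E'
from clip import *
o,Rt,tip=tipw(); print(o['tool_pos'].round(4),o['tool_rot'].round(2),o['force'].round(2),o['wrist_torque'].round(2))
for n in ('scene','wrist'):
    c=cam(n); P=cloud(c); k=P[(abs(P[...,0]-.674)<.012)&(P[...,1]>-.06)&(P[...,1]<.02)&(P[...,2]>.03)&(P[...,2]<.13)]
    for z0 in np.arange(.03,.13,.008):
        q=k[(k[:,2]>=z0)&(k[:,2]<z0+.008)]
        if len(q)>1: print(n,round(z0,3),len(q),'y',(np.sort(q[:,1])[np.linspace(0,len(q)-1,9).astype(int)]*1000).round(0))
E
```

```text
tool_pos: [0.6723, -0.0152, 0.0757]
force: [0.2, 0.6, -1.6]
tool_pos: [0.6724, -0.0152, 0.0746]
force: [-0.1, -0.8, -0.5]
[ 0.6724 -0.0152  0.0746] [179.82  -0.37 175.98] [-0.06 -0.83 -0.5 ] [-0.08 -0.02 -0.  ]
scene 0.046 5 y [-26. -26. -25. -25. -24. -24. -23. -23. -23.]
scene 0.054 11 y [-27. -27. -27. -26. -24. -24. -23. -11.  -9.]
scene 0.062 10 y [-26. -26. -26. -25. -15. -13. -13. -12. -11.]
scene 0.07 15 y [-37. -35. -33. -30. -30. -30. -28. -25. -14.]
scene 0.078 46 y [-41. -36. -34. -32. -27. -23. -20.   8.  18.]
scene 0.086 75 y [-40. -34. -33. -31. -30. -22. -15.  -3.  18.]
scene 0.094 57 y [-37. -31. -28. -27. -26. -24. -20. -14.  19.]
scene 0.102 18 y [-32. -28. -25. -18. -17. -15. -14. -13. -10.]
scene 0.11 44 y [-35. -35. -33. -27. -13.  -9.  -5.  -3.   2.]
scene 0.118 55 y [-35. -34. -34. -32. -26.  -7.  -5.  -3.   3.]
scene 0.126 25 y [-34. -34. -34. -28.  -8.  -6.  -4.  -1.   2.]
wrist 0.078 29 y [-14. -14. -13. -13. -12. -12. -11. -10.  -8.]
wrist 0.086 185 y [-38. -22. -20. -19. -17. -16. -11.  -9.  -7.]
wrist 0.094 292 y [-37. -26. -24. -22. -21. -19. -15. -13.  -9.]
wrist 0.102 142 y [-25. -23. -22. -17. -15. -14. -12. -11.  -2.]
wrist 0.11 187 y [-25. -24. -22. -10.  -8.  -5.  -3.  -0.   4.]
wrist 0.118 191 y [-25. -24. -22.  -7.  -5.  -3.  -1.   1.   4.]
wrist 0.126 121 y [-25. -25. -23.  -8.  -6.  -4.  -2.   1.   4.]
```

```bash
for i in 1; do python3 -m creep '{"translation":[[0,0,0.0125],[0,0,0]],"turn":[[0,0,0],[0,0,0]],"grip":[0,0]}'; python3 -m creep '{"translation":[[0,0,0.0125],[0,0,0]],"turn":[[0,0,0],[0,0,0]],"grip":[0,0]}';  done| grep -E "pos|^force"
```

```text
tool_pos: [0.6724, -0.0152, 0.0737]
force: [0.3, -0.7, -0.2]
tool_pos: [0.6724, -0.0152, 0.0726]
force: [0.2, -0.7, -0.1]
```

```bash
for i in 1; do python3 -m creep '{"translation":[[0,0,0.0125],[0,0,0]],"turn":[[0,0,0],[0,0,0]],"grip":[0,0]}'; done| grep -E "pos|^force"
```

```text
tool_pos: [0.6724, -0.0151, 0.0716]
force: [-0.5, -1.1, 0.3]
```

```bash
for i in 1; do python3 -m creep '{"translation":[[0,0,0.0075],[0,0,0]],"turn":[[0,0,0],[0,0,0]],"grip":[0,0]}';python3 -m creep '{"translation":[[0,0,0.0075],[0,0,0]],"turn":[[0,0,0],[0,0,0]],"grip":[0,0]}'; done| grep -E "pos|^force"
```

```text
tool_pos: [0.6726, -0.0152, 0.0713]
force: [0.6, -1.3, 1.4]
tool_pos: [0.6727, -0.0151, 0.071]
force: [-0.5, -0.9, 4.6]
```

```bash
for i in 1; do python3 -m creep '{"translation":[[0,0,0.006],[0,0,0]],"turn":[[0,0,0],[0,0,0]],"grip":[0,0]}'; done| grep -E "pos|^force"
```

```text
tool_pos: [0.6729, -0.015, 0.0707]
force: [-0.6, -0.9, 4.6]
```

```bash
python3 - <<'E'
from clip import *
o,Rt,tip=tipw()
c=cam('scene'); P=cloud(c); m=(abs(P[...,0]-.672)<.009)&(P[...,1]>-.045)&(P[...,1]<.0)&(P[...,2]>.03)&(P[...,2]<.079)
v,u=np.nonzero(m); k=P[m]; i=np.argsort(k[:,2])
for j in i: print(u[j],v[j],(k[j]*1000).round(1), c['frame'][v[j],u[j]].mean().round(0),end=' | ')
print(); print(proj(c,[.673,-.0245,.0405]),proj(c,[.673,-.0245,.0425]))
np.set_printoptions(linewidth=220)
g=c['frame'].mean(2); u0,v0=[int(x) for x in proj(c,[.673,-.0185,.06])]; print(u0,v0); print(g[v0-14:v0+12,u0-10:u0+14].astype(int))
E
```

```text
284 256 [675.3 -25.3  42.2] 84.0 | 285 255 [674.9 -22.6  43.7] 81.0 | 284 255 [675.6 -25.6  45.3] 75.0 | 284 254 [674.5 -25.1  47.1] 70.0 | 285 254 [676.3 -23.7  47.9] 75.0 | 284 253 [675.1 -25.7  50.5] 68.0 | 285 253 [676.6 -24.1  50.9] 69.0 | 285 252 [676.8 -24.4  53.9] 69.0 | 284 252 [675.8 -26.3  54. ] 75.0 | 291 248 [672.7  -6.9  55.8] 73.0 | 285 251 [675.9 -24.   55.9] 71.0 | 284 251 [675.4 -26.2  56.3] 76.0 | 291 249 [676.2  -9.1  56.3] 84.0 | 290 249 [676.8 -12.1  57.8] 82.0 | 285 250 [675.2 -23.7  58.1] 68.0 | 284 250 [674.7 -25.9  58.4] 74.0 | 284 249 [673.7 -25.4  60.2] 74.0 | 289 248 [675.9 -14.3  60.7] 82.0 | 285 249 [676.1 -24.5  61.7] 73.0 | 290 248 [678.3 -13.3  62. ] 71.0 | 284 248 [673.3 -25.3  62.7] 80.0 | 290 247 [676.7 -12.5  63.3] 69.0 | 289 247 [676.4 -14.8  63.9] 72.0 | 284 247 [671.8 -24.6  64.1] 78.0 | 290 246 [675.1 -11.5  64.5] 74.0 | 285 248 [676.2 -24.7  64.5] 71.0 | 288 246 [674.5 -16.3  65.7] 77.0 | 286 246 [673.7 -20.8  66.8] 81.0 | 285 247 [675.9 -24.7  67. ] 70.0 | 289 246 [677.  -15.4  67.2] 66.0 | 284 246 [674.3 -26.4  69.2] 80.0 | 285 246 [675.3 
[... 2384 characters left out ...]
8  98]
 [ 97  96  97 101  97  99  98  89  68  69  93  99 102  98  98 100 100  96  99  93  98 103  96 101]
 [ 99  97  99  95  98 101  96  84  70  75  90  99  99  97  95  97 101  99  98 102 100 100 104  99]
 [ 99  97  98  97  99 100  95  87  74  80  95  97 101 100 101  99 100 100  96 100 101 100  97 100]
 [ 99  94  95  96  99  94 100  91  84  91  93 100  98  99  99 100  98 100 100 101 100 102  99 101]
 [ 96  96  99  99 100 100  97  95  98  97  99  98 101 101  99  99  99 105 103 100 102 103 100  99]
 [ 99  99 102 100 101  99  98  98  98  96  99  98 100 102 101 100 100 101  98 103  99 104 100 102]
 [ 99  99  99 103  98  98  99  97 100 100  97 101 101 101  98  99 100 101  98 101 100 101 102 101]]
```

The sprung leg's pinch lies below the shank at y about −0.016, inside the shank's flank. The tip is at z about 0.041, and the 4.6 N stop was felt, so the clip is seated. I'll release and rise.

```bash
python3 -m creep '{"translation":[[0,0,-0.003],[0,0,0],[0,0,0],[0,0,0]],"turn":[[0,0,0],[0,0,0],[0,0,0],[0,0,0]],"grip":[0.4,0.4,0.4,0.4]}'; python3 -m creep '{"translation":[[0,0,-0.1],[0,0,-0.3],[0,0,-0.4],[0,0,-0.4],[0,0,0]],"turn":[[0,0,0],[0,0,0],[0,0,0],[0,0,0],[0,0,0]],"grip":[0.4,0.4,0.4,0.4,0.4]}'
python3 - <<'E'
from clip import *
for n in ('scene','wrist'):
    c=cam(n); P=cloud(c); k=P[(abs(P[...,0]-.674)<.012)&(P[...,1]>-.05)&(P[...,1]<.01)&(P[...,2]>.03)&(P[...,2]<.15)]
    print(n,'top',np.sort(k[:,2])[-6:].round(4))
    for z0 in np.arange(.038,.145,.008):
        q=k[(k[:,2]>=z0)&(k[:,2]<z0+.008)]
        if len(q)>1: print(round(z0,3),len(q),'y',(np.sort(q[:,1])[np.linspace(0,len(q)-1,7).astype(int)]*1000).round(0),'x',(np.percentile(q[:,0],[10,50,90])*1000).round(1))
E
```

```text
time_s: 33.08
tool_pos: [0.6721, -0.0149, 0.0698]
tool_rot: [179.8, -0.4, 176.0]
force: [0.6, 0.4, -0.2]
grip_width: 0.0344
grasp_force: 0.0
time_s: 33.7
tool_pos: [0.6752, -0.0159, 0.1702]
tool_rot: [179.8, -0.0, 176.0]
force: [0.4, -0.1, -1.1]
grip_width: 0.0352
grasp_force: 0.0
scene top [0.1349 0.135  0.1351 0.1352 0.1353 0.1368]
0.046 7 y [-33. -32. -32. -32. -31. -31. -29.] x [672.9 674.7 676.3]
0.054 16 y [-32. -31. -29. -26. -17. -16. -14.] x [674.6 675.6 677.4]
0.062 14 y [-31. -29. -29. -28. -26. -18. -16.] x [673.8 674.5 676.4]
0.07 12 y [-37. -36. -33. -31. -29. -28. -25.] x [663.  664.2 681. ]
0.078 34 y [-41. -35. -34. -31. -25. -21.   9.] x [663.2 681.  683.7]
0.086 73 y [-40. -34. -32. -30. -26. -18.   3.] x [663.  675.6 683.5]
0.094 61 y [-36. -29. -27. -24. -22. -19. -11.] x [663.2 673.  679.2]
0.102 21 y [-24. -23. -21. -13.  -8.  -7.  -5.] x [671.  674.1 676.8]
0.11 17 y [-22. -21. -19.  -5.  -4.  -4.  -1.] x [672.9 675.2 676.8]
0.118 16 y [-23. -21. -19. -18.  -2.  -2.   1.] x [674.1 675.3 677. ]
0.126 19 y [-20. -18. -17. -14.  -9.  -4.  -2.] x [674.2 674.9 676.3]
0.134 9 y [-16. -14. -12. -12.  -8.  -8.  -5.] x [673.2 674.6 675.4]
wrist top [0.1356 0.1356 0.1357 0.1358 0.1359 0.1359]
0.078 13 y [-35. -14. -13. -13. -12. -10.  -9.] x [671.  671.5 676.1]
0.086 192 y [-38. -32. -30. -27. -19. -15.  -7.] x [666.2 671.4 680.1]
0.094 176 y [-34. -27. -25. -23. -18. -14.  -9.] x [662.6 670.8 677.4]
0.102 54 y [-24. -22. -14. -10.  -8.  -6.  -4.] x [670.6 671.8 674. ]
0.11 33 y [-22. -21. -19.  -5.  -4.  -3.  -0.] x [670.4 671.4 673.3]
0.118 35 y [-21. -20. -18. -17.  -3.  -2.   0.] x [670.4 671.1 672.8]
0.126 104 y [-20. -17. -15. -11.  -4.  -2.   1.] x [670.7 671.7 674.5]
0.134 46 y [-14. -11. -10.  -9.  -7.  -6.  -3.] x [671.3 672.9 674.2]
```

```bash
python3 - <<'E'
from clip import *
c=cam('scene'); P=cloud(c); m=(abs(P[...,0]-.674)<.009)&(P[...,1]>-.045)&(P[...,1]<.005)&(P[...,2]>.03)&(P[...,2]<.14)
k=P[m]; leg=np.array([p for p in k if (p[2]<.072 and p[1]<-.022 and p[0]>.672) ]); 
up=np.array([p for p in k if .104<p[2]<.12 and -.026<p[1]<-.016]); L=np.vstack([leg,up]); 
s,b=np.polyfit(L[:,2]-.085,L[:,1],1); print('n',len(leg),len(up),'slope',s,'y at axis',b, 'resid',np.std(L[:,1]-s*(L[:,2]-.085)-b))
th=np.arctan(s); 
q=k.copy(); y=q[:,1]-b; z=q[:,2]-.085; X=y*np.cos(th)-z*np.sin(th); Z=y*np.sin(th)+z*np.cos(th)
for z0 in range(-46,56,4):
    a=X[(Z*1000>=z0)&(Z*1000<z0+4)]; 
    if len(a): print(z0,(np.sort(a)*1000).round(1)[:16])
w=cam('wrist'); P=cloud(w); k=P[(abs(P[...,0]-.672)<.006)&(P[...,2]>.07)&(P[...,2]<.112)&(P[...,1]>-.0165)&(P[...,1]<.002)]
for z0 in np.arange(.07,.112,.004):
    a=k[(k[:,2]>=z0)&(k[:,2]<z0+.004)]
    if len(a)>1: print('w',round(z0,3),len(a),'y',(np.percentile(a[:,1],[0,10,50,90,100])*1000).round(1),'x',(np.median(a[:,0])*1000).round(1))
E
```

```text
n 24 18 slope 0.16446731068024892 y at axis -0.025647560854723275 resid 0.0014288314147959166
-42 [-0.5 -0.3  1.1  1.2]
-38 [-2.1 -0.7]
-34 [-1.5 -1.4 -0.8  1.9  2.1]
-30 [-0.2 -0.1 14.4 18.2]
-26 [-1.2 -0.5  0.3  0.4  0.8  3.8 11.5 11.8 14.7]
-22 [-1.6  1.6  9.2  9.3 10.9 12.5 14.8]
-18 [-1.7 -1.4  0.5  0.5  9.5 10.1]
-14 [-2.1 -0.9 10.2]
-10 [-9.6 -9.  -3.8 -2.3]
-6 [-8.  -7.9 -6.2 -5.6  2.4  4.3  4.8]
-2 [-9.6 -9.4 -9.  -8.9 -8.8 -8.5 -8.2 -7.5 -5.8 -4.5 -1.6  1.1  8.2]
2 [-9.5 -8.7 -8.7 -8.5 -8.5 -8.5 -8.3 -8.1 -7.7 -7.7 -7.6 -7.  -5.8 -4.7
 -4.7 -2.7]
6 [-8.1 -7.2 -7.1 -6.5 -6.4 -6.2 -6.2 -6.  -5.5 -5.4 -5.2 -4.6 -3.8 -3.7
 -3.5 -2.8]
10 [-6.6 -4.  -3.6 -2.2 -1.1 -0.5 -0.   0.1  0.3  1.3  2.4  2.5  4.2  4.5
  4.7  6. ]
14 [-7.  -5.  -1.6 -0.1  1.8  6.1  6.8  9.1  9.9]
18 [-1.5 -0.5 -0.4  0.7  9.4 11.3 11.3 12.8 13.8 15.2]
22 [-1.6 -0.9 -0.4  1.6 13.1 14.6 14.7 15.7]
26 [-0.3 -0.1 -0.   0.9 14.8 15.  15.3 16.6 18.7]
30 [-1.5  0.5  0.9  3.1 14.9 15.8 17.  18.7]
34 [-2.4 -1.1 -0.1  0.9  2.6 16.5 16.9 18.8]
38 [-2.   0.5 15.9 16.  17.3]
42 [-1.6 -0.9 -0.4  0.3  3.  14.  15.5 15.9 16.7 19.4 20.2]
46 [ 0.4  0.9  1.2  2.2  2.9  3.2  4.4  5.1 13.5 15.7 16.4]
50 [ 2.2  4.4  5.6  6.2  6.9  7.8  9.8 11.5 13.1 13.1]
w 0.074 2 y [-14.  -13.9 -13.5 -13.1 -13. ] x 671.1
w 0.078 6 y [-14.1 -14.1 -13.1 -11.6 -11.1] x 671.5
w 0.082 5 y [-14.2 -13.4 -11.2  -9.7  -9.4] x 671.6
w 0.086 11 y [-15.1 -15.  -13.1 -10.2  -9.3] x 671.0
w 0.09 15 y [-16.  -15.9 -13.2 -10.8 -10.4] x 671.1
w 0.094 7 y [-16.3 -16.3 -16.  -14.7 -14.1] x 671.3
w 0.098 25 y [-16.1 -15.2 -13.4 -11.4  -9.6] x 672.0
w 0.102 27 y [-12.5 -11.6  -8.9  -7.4  -6. ] x 672.6
w 0.106 13 y [-7.2 -7.1 -6.2 -4.3 -2.5] x 672.0
w 0.11 7 y [-5.5 -5.5 -5.3 -2.8 -1.8] x 671.8
```

The clip's bow wraps the shank: wire centre is about 12.7 mm from the axis, the pinch is below it, and the origin is at the pin's axis. The hand is clear, so I'm handing in.

```bash
python3 -c "
from h import *
o=env.get_obs(); print(o['tool_pos'],o['time_s']); print(env.sign_off())"
```

```text
[ 0.67221447 -0.01527119  0.16498465] 33.9
the job is handed in; nothing more can be done
None
```

The pin is home and the larger clip is through its cross hole, hugging the shank and left there; handed in at about 34 s with the hand clear (no verdict returned), though the clip, probably with the pin, tilted about 9° in its own plane on release.

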